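# Load, cover and start the ultrasonic instrument bath

### The arm

A 7-joint arm with a two-finger parallel gripper is mounted at the origin on the work surface. World frame = base frame: x ahead of the robot, y to its left, z up, the work surface at z = 0. Lengths are in mm, angles in rad, forces in N, time in s.
With the tool pointing down it reaches from about 400 to 875 mm from the base axis. Payload 4.4 kg.
Tool frame: the origin (TCP) lies midway between the tips of the shut fingers; the grasp point (between the pads) lies 19 mm behind it; z points along the fingers, y is the direction in which the jaws open and shut (so a half turn about z gives the same grasp; the last joint's range is limited). The gripper opens to 85 mm and grips with 20 to 120 N. Pads are 22 mm wide; open, the fingers measure 114 mm over their backs; the gripper's body (76 mm by 85 mm) begins 54 mm behind the grasp point. The pads swing forward as they close: fully open they stand 13 mm farther back than shut.
Start: joints at [-1.29, 0.628, 0.038, 1.517, -0.027, 0.996, -0.02], TCP at [220.905, 611.325, 231.313] pointing down, gripper open.
Joint ranges: [-3.06, 3.06], [-0.37, 2.12], [-1.25, 1.32], [0.18, 2.47], [-1.1, 4.24], [0.23, 1.98], [-2.94, 2.94]. Speed limits (rad/s): [2.57, 2.57, 3.14, 3.14, 3.14, 3.14, 3.14].

### API

Orientations are given as [roll, pitch, yaw] about the fixed x, y, z axes, in that order (R = Rz(yaw) Ry(pitch) Rx(roll)).
In Python, from cell import ctrl, vision gives the robot as it stands.
- The arm moves only by the tool play_rows, never from a script. Its arguments are lists of equal length, an entry for each row: "slide": the shift along the tool's x, y, z in mm, a list of three; "turn": the turn about the tool's z in rad; "fingers": the opening, from 0 (shut) to 1 (fully open). A call has 1 to 5 rows; each row is the pose to reach, as a shift and turn from the pose measured when the call began, along the tool's axes at that moment; what a row does not reach only later rows make up. A row lasts 1/8 s, in which the tool goes at most 62.5 mm and 10.7 degrees, less where a joint would pass 70% of its speed; a pose out of reach is approached as far as the arm can. A call with a gripper value outside its range is refused whole. The fingers move at their own pace and stop on an object; the grip force is fixed at half the most. Time passes only in rows, so rows that repeat a pose let the fingers close. It gives the time, the measured TCP pose, the force and the opening at its end, in the units of the state.
- ctrl.read_state(): the state, without advancing time (a new reading comes with each control period).
- vision.get_image(name): name is "side" or "top" or "wrist"; returns (picture, depth): 420x560x3 uint8, blue, green, red; 420x560 float32, mm along the optical axis (not along the pixel's ray), 0 where there is no reading.
- vision.camera_params(name): a dict with "fx", "fy", "cx", "cy" (pixels), "dist_coeffs" ([k1, k2, p1, p2, k3] as OpenCV has them; the pictures are not rectified), "position" and "rotation" of the camera in the world. Camera axes: x right, y up, looking along -z (the intrinsics and any distortion apply to the point x, -y, -z); pixel columns grow to the right and rows downward; lengths in mm; the calibration is good to about 2 mm. A picture is of the moment at which its call begins: read the wrist's pose just before it. camera_params takes no time and is no camera call; for the wrist camera it gives the pose at the moment of the call.
- ctrl.finish_job(): hands the job in, once; it reports no verdict.
The state is a dict: "clock": time; "qpos": joint angles; "qd": joint speeds; "tau": joint torques, N m; "eef_pos": TCP position; "tool_rot": TCP orientation; "force": force on the tool from outside, world axes, zero at the start; "torque": the same for the moment, N m; "width": finger opening in mm.
Only numpy, scipy, OpenCV 4.12 (cv2) and the standard library are available. Lean on these libraries where they do the work, as an engineer would, in place of code of your own. Each camera call takes 0.05 s, during which the arm holds its last target.

### The job

Run the ultrasonic bath: lift its lid off onto the rubber mat, stand every steel cup and steel box from the transport tray in the basket of the bath, then set the lid back squarely over the rim so that it sits fully down. With the lid on, turn the programme dial to programme 5 (the round dot is 0, every click clockwise is one more), let go of it and press the start button. The capped plastic jar stays standing on the tray, and the detergent bottle is left where it is.

Things in the scene. Friction and masses are not known exactly. Their poses are not given: they have to be found in the camera images.
- basket (a point): wire basket fixed in the tank of the white ultrasonic bath (housing 320 x 180 x 130 mm high, control deck at the end nearer the robot). The point is the centre of the basket floor, 85 mm above the counter; x along the tank away from the deck, y left, z up. The tank opens upward, 205 (x) x 125 (y) mm, floor 53 mm below the rim's top; four items fit in a row along x, 48 mm apart
- rim (a point): centre of the tank's mouth at the height of the top of its rolled steel rim, 138 mm above the counter (8 mm above the flat top of the housing); same axes as basket. The rim is a round 8 mm bead, 221 mm (x) by 141 mm (y) over its outside
- lid_grip (a point): the bath's loose lid: steel sheet 232 (x) x 152 mm, 0.4 kg, with a 7 mm skirt turned down all round that fits outside the rim with 2.5 mm clearance a side. On top, a black bar handle 90 mm long (x), 12 wide, 26 high. The point is the handle's middle: 13 mm above the sheet's top, 24 above the skirt's edge, 17 above the rim's top when seated. Either way round; it starts on the bath
- tray_floor (a point): low aluminium transport tray fixed on the counter, 240 (x) x 200 (y) mm, rim 10 mm high. The point is the middle of its floor, 6 mm above the counter. It stands on one side of the bath
- mat_top (a point): thin black rubber drip mat fixed on the counter on the other side of the bath, 260 (x) x 180 (y) mm, 3 mm thick, where the lid is laid meanwhile; the point is the middle of its top
- cup1_mid (a point): small round stainless steel cup, open at the top, 42 mm across, 30 mm high, 60 g; the point is on its axis half-way up (15 mm above its underside)
- cup2_mid (a point): small round stainless steel cup, open at the top, 42 mm across, 30 mm high, 60 g; the point is on its axis half-way up (15 mm above its underside)
- box1_mid (a point): small stainless steel box for tiny parts, its perforated cap fixed on: 42 x 34 mm over the cap, 40 x 32 mm below it, 26 mm high, 90 g, long side along its x; the point is its centre (13 mm above its underside)
- box2_mid (a point): small stainless steel box for tiny parts, its perforated cap fixed on: 42 x 34 mm over the cap, 40 x 32 mm below it, 26 mm high, 90 g, long side along its x; the point is its centre (13 mm above its underside)
- jar_mid (a point): capped clear plastic jar with a white cap, 42 mm across, 52 mm high, standing among the steel pieces on the tray: it must stay on the tray, upright. The point is on its axis half-way up
- dial (a joint): programme dial of the bath, on the control deck: rad, 0 at the round dot and growing clockwise seen from above; clicks every 0.5236 rad (30 degrees), positions 0 to 7, stops just beyond both ends; programme 5 is 2.618. Detents pull it to the nearest position when it is let go. It starts at 0 or 1. About 0.1 N m turns it over a click
- dial_grip (a point): the dial: black disc of 44 mm with a bar grip across it, 42 mm long, 12 wide, 22 high above the disc, white pointer on one half. The point is on its axis, 12 mm below the bar's top, 19.5 above the deck (150 above the counter). Its x axis runs along the bar to the pointer's end; at 0 the pointer is 105 degrees counter-clockwise (from above) from the bath's x, at programme 5 45 degrees clockwise
- start (a joint): travel of the start button, m: 0 out, 0.006 fully down, counts as pressed beyond 0.004; springs back; fully down takes 5 N
- start_top (a point): top of the round white start button (24 mm across, in a black collar) on the control deck, right of the dial seen from the robot, 82 mm from the dial's axis; the point is the centre of its top, 22 mm above the deck; press it straight down
- detergent_mid (a point): white plastic detergent bottle standing behind, a bystander, 72 mm across, 190 mm high; its middle
There are look-alikes about, which are no part of the job. What is shaped like the part that bears cup1_mid but blue is not meant.

How it is judged (in metres and radians):
On the way, in this order (a step that is already met when the one before it is completed fails the run):
1. the lid has been laid flat on the mat (x of lid_grip in the frame of mat_top between -0.06 and 0.06 m and y of lid_grip in the frame of mat_top between -0.06 and 0.06 m and z of lid_grip in the frame of mat_top below 0.032 m and angle between lid_grip's own z axis and vertical below 0.1 rad), for 0.3 s.
2. every steel cup and box on the tray has been put in the basket of the bath (x of cup1_mid in the frame of basket between -0.1 and 0.1 m and y of cup1_mid in the frame of basket between -0.06 and 0.06 m and z of cup1_mid in the frame of basket between 0.004 and 0.022 m and x of cup2_mid in the frame of basket between -0.1 and 0.1 m and y of cup2_mid in the frame of basket between -0.06 and 0.06 m and z of cup2_mid in the frame of basket between 0.004 and 0.022 m and x of box1_mid in the frame of basket between -0.1 and 0.1 m and y of box1_mid in the frame of basket between -0.06 and 0.06 m and z of box1_mid in the frame of basket between 0.004 and 0.022 m and x of box2_mid in the frame of basket between -0.1 and 0.1 m and y of box2_mid in the frame of basket between -0.06 and 0.06 m and z of box2_mid in the frame of basket between 0.004 and 0.022 m), for 0.3 s.
3. the lid is seated on the rim: square, level and fully down, with all pieces inside (all of step 2 and horizontal distance between lid_grip and rim below 0.005 m and z of lid_grip in the frame of rim between 0.014 and 0.0195 m and angle between lid_grip's own z axis and vertical below 0.02 rad and angle between the x axis of lid_grip and the x axis of rim, either way round below 0.06 rad), for 0.3 s.
4. the dial stands at programme 5 and is let go, with the lid on (horizontal distance between lid_grip and rim below 0.005 m and z of lid_grip in the frame of rim between 0.014 and 0.0195 m and angle between lid_grip's own z axis and vertical below 0.02 rad and angle between the x axis of lid_grip and the x axis of rim, either way round below 0.06 rad and value of joint dial between 2.448 and 2.788 rad and contact force between the fingers and dial below 0.1 N), for 0.3 s.
5. the start button is pressed (beyond 4 mm) with the lid on and the dial at programme 5 (horizontal distance between lid_grip and rim below 0.005 m and z of lid_grip in the frame of rim between 0.014 and 0.0195 m and angle between lid_grip's own z axis and vertical below 0.02 rad and angle between the x axis of lid_grip and the x axis of rim, either way round below 0.06 rad and value of joint dial between 2.448 and 2.788 rad and value of joint start above 0.004 m), for 0.02 s.
At the end, for the whole second after the job is handed in: All steel pieces in the basket, standing on its floor (centres under 22 mm above it); lid centred on the rim within 5 mm, parallel within 0.06 rad, level within 0.02 rad, down within 2.5 mm, at rest; dial within 0.17 rad of programme 5; start button out again; jar upright on the tray (all of step 3 and value of joint dial between 2.448 and 2.788 rad and x of jar_mid in the frame of tray_floor between -0.115 and 0.115 m and y of jar_mid in the frame of tray_floor between -0.095 and 0.095 m and angle between jar_mid's own z axis and vertical below 0.3 rad and z of jar_mid in the frame of tray_floor below 0.04 m and value of joint start below 0.002 m and linear speed of lid below 0.02 m/s); the robot touches nothing.
It fails at once if the detergent bottle is moved by more than 40 mm (distance of detergent_mid from where it was at the start of the episode above 0.04 m).
Of cup1, cup2, box1, box2 only 2 to 4 are there at a start; the rules pass over those that are not, and their reading is None.
At some moment in a run one of cup1, cup2, box1, box2, lid may be knocked a few centimetres aside while the robot is not near it.
It also fails if it takes over 210 s, if anything falls off the work surface, if the arm or the gripper's body presses on something with over 40 N, if the wrist force passes 120 N, or if a joint passes its speed limit or range.

## Working session

There is one attempt and no reset: what is moved stays moved. The work goes in short steps, Python scripts to look and compute and a tool call to move; the robot and the scene stay as the last step left them, time stands still between calls to the robot, and variables do not carry over. Pictures are saved under pics/ and viewed, and the job is handed in when it is done.

Besides the shell and the picture viewer there is one more tool, called as name(argument=value, ...), one argument or row to a line, values as JSON. play_rows: Moves the arm, as the interface text tells. Its arguments: {"type":"object","properties":{"slide":{"type":"array"},"turn":{"type":"array"},"fingers":{"type":"array"}},"required":["slide","turn","fingers"]}

```bash
ls; mkdir -p pics; python3 - <<'E'
from cell import ctrl, vision
import cv2
s=ctrl.read_state();print(s)
for n in ["side","top","wrist"]:
    p=vision.camera_params(n);print(n,p)
    im,d=vision.get_image(n);cv2.imwrite(f"pics/{n}0.png",im)
    import numpy as np
    np.save(f"pics/{n}0.npy",d)
E
```

```text
pics
{'clock': 0.0, 'qpos': array([-1.28978483,  0.62933341,  0.03841773,  1.51834324, -0.0270206 ,
        0.99629792, -0.02000152]), 'qd': array([ 4.03285111e-04,  2.49844831e-03,  1.09520691e-04, -3.87131098e-04,
        6.95912711e-05,  1.07222140e-04, -1.52255143e-05]), 'tau': array([-1.19643068e-03, -5.63393497e+01,  1.22580741e+00, -1.93440109e+01,
        1.10445012e-02,  1.05606130e-02,  6.46311932e-06]), 'eef_pos': array([220.6810958 , 610.74260636, 230.40479553]), 'tool_rot': array([-3.13972757e+00, -8.04880398e-06,  2.79478858e+00]), 'force': array([-0.16910459,  0.45742223,  0.89438376]), 'torque': array([-0.0093221 ,  0.02656558,  0.00361554]), 'width': 84.96725660983473}
side {'fx': 410.5628368988961, 'fy': 410.5628368988961, 'cx': 274.36835449991617, 'cy': 205.05422898285232, 'dist_coeffs': array([-0.05808422,  0.        ,  0.        ,  0.        ,  0.        ]), 'position': array([ 155.26928792, -455.87273595,  871.70585459]), 'rotation': array([ 0.69059229,  0.01154826, -0.77793026])}
top {'fx': 425.1254186735624, 'fy': 425.1254186735624, 'cx': 281.39210778225987, 'cy': 211.49459941757948, 'dist_coeffs': array([-0.12877125,  0.        ,  0.        ,  0.        ,  0.        ]), 'position': array([ 362.1623326 ,  -16.46440288, 1120.87053503]), 'rotation': array([ 0.22914728, -0.00507939, -1.50266363])}
wrist {'fx': 346.95245659415133, 'fy': 346.95245659415133, 'cx': 279.61558354398625, 'cy': 205.9722499290867, 'dist_coeffs': array([-0.07360992,  0.        ,  0.        ,  0.        ,  0.        ]), 'position': array([153.13009143, 636.10050875, 372.19278539]), 'rotation': array([-0.284438  ,  0.00181462,  1.22418079])}
```

View pics/top0.png

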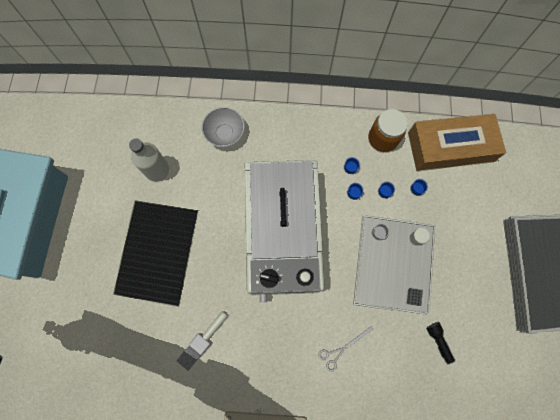

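View pics/side0.png

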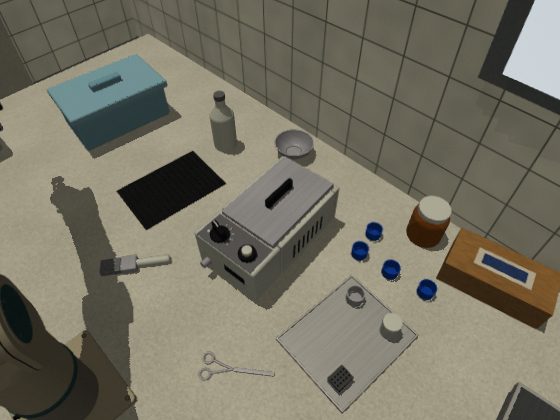

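View pics/wrist0.png

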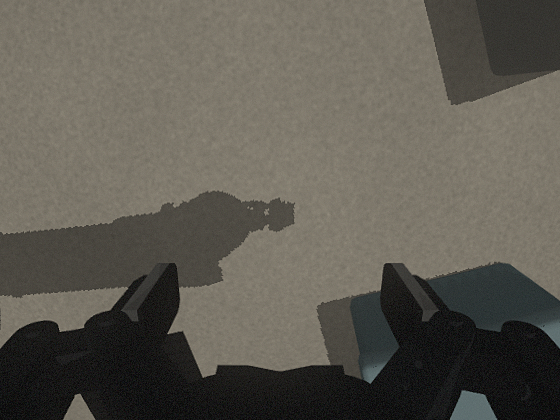

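```bash
cat > h.py <<'E'
from cell import ctrl, vision
import numpy as np, cv2
from scipy.spatial.transform import Rotation as Ro
def rot(r): return Ro.from_euler('xyz',r).as_matrix()
def cam(n):
    p=vision.camera_params(n); return p
def K(p): return np.array([[p['fx'],0,p['cx']],[0,p['fy'],p['cy']],[0,0,1]])
def ray(p,uv):
    uv=np.asarray(uv,float).reshape(-1,1,2)
    n=cv2.undistortPoints(uv,K(p),p['dist_coeffs']).reshape(-1,2)
    d=np.c_[n[:,0],-n[:,1],-np.ones(len(n))]
    return d@rot(p['rotation']).T
def onplane(p,uv,z):
    d=ray(p,uv); o=p['position']; t=(z-o[2])/d[:,2]
    return o+t[:,None]*d
def proj(p,X):
    X=np.asarray(X,float).reshape(-1,3); c=(X-p['position'])@rot(p['rotation'])
    c=c*[1,-1,-1]
    return cv2.projectPoints(c,np.zeros(3),np.zeros(3),K(p),p['dist_coeffs'])[0].reshape(-1,2)
def snap(n,tag,crop=None,scale=1):
    p=cam(n); im,d=vision.get_image(n)
    cv2.imwrite(f'pics/{tag}_raw.png',im); np.save(f'pics/{tag}.npy',d)
    import pickle; pickle.dump(p,open(f'pics/{tag}.pkl','wb'))
    if crop: 
        x0,y0,x1,y1=crop; im=im[y0:y1,x0:x1]
    im=cv2.resize(im,None,fx=scale,fy=scale,interpolation=cv2.INTER_CUBIC)
    cv2.imwrite(f'pics/{tag}.png',im); return p,im,d
def cloud(p,d):
    v,u=np.mgrid[0:420,0:560]; uv=np.c_[u.ravel(),v.ravel()].astype(float)
    dr=ray(p,uv); X=p['position']+dr*d.ravel()[:,None]
    X=X.reshape(420,560,3); X[d==0]=np.nan; return X
def go(x,y,z,yaw=None):
    "tool-axes slide to reach tcp x,y,z and turn so that jaw axis (tool y) has world yaw (mod pi)"
    s=ctrl.read_state(); R=rot(s['tool_rot'])
    sl=R.T@(np.array([x,y,z])-s['eef_pos'])
    t=0
    if yaw is not None:
        cur=np.arctan2(R[1,1],R[0,1]); t=-((yaw-cur+np.pi/2)%np.pi-np.pi/2)
    print('slide',np.round(sl,1),'turn',round(t,3),'q7',round(s['qpos'][6],3),'pos',np.round(s['eef_pos'],1),'rot',np.round(s['tool_rot'],4),'t',s['clock'],'w',round(s['width'],1))
E
python3 - <<'E'
import cv2
im=cv2.imread('pics/top0.png')
cv2.imwrite('pics/c1.png',cv2.resize(im[140:310,230:340],None,fx=4.5,fy=3.5*4.5/4.5,interpolation=cv2.INTER_CUBIC) if 0 else cv2.resize(im[150:300,230:340],None,fx=4,fy=4,interpolation=cv2.INTER_CUBIC))
cv2.imwrite('pics/c2.png',cv2.resize(im[140:320,340:450],None,fx=3.3,fy=3.3,interpolation=cv2.INTER_CUBIC))
cv2.imwrite('pics/c3.png',cv2.resize(im[190:320,105:210],None,fx=4,fy=4,interpolation=cv2.INTER_CUBIC))
E
```

```text
(no output)
```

View pics/c1.png

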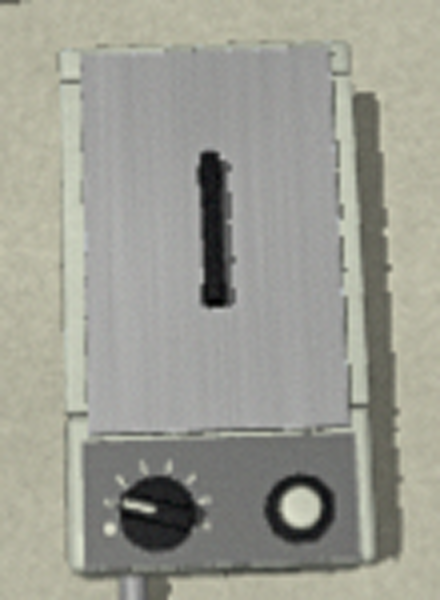

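View pics/c2.png

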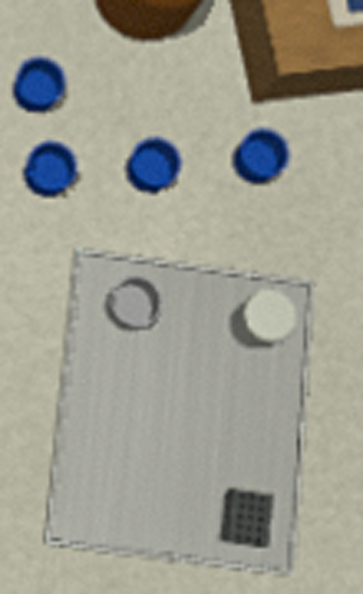

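View pics/c3.png

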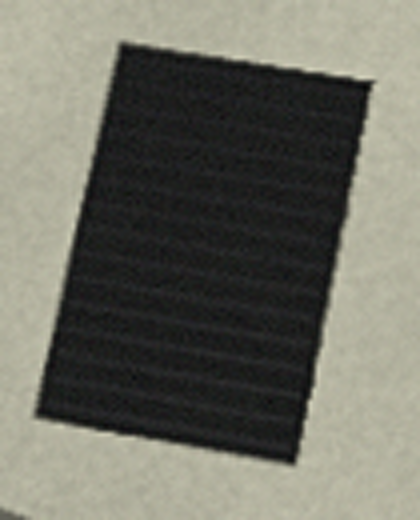

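```bash
python3 - <<'E'
from h import *
p=cam('top')
def c(pts,x0,y0,s): return [(x0+(a+.5)/s-.5,y0+(b+.5)/s-.5) for a,b in pts]
def show(n,pts,z):
    X=onplane(p,pts,z); print(n,np.round(X[:,:2],1).tolist()); return X
L=show('lid',c([(80,52),(330,44),(352,424),(88,432)],230,150,4),142); print(L.mean(0),np.linalg.norm(np.diff(L,axis=0),axis=1))
a=L[0]-L[3];b=L[1]-L[2];print('yaw',np.arctan2(a[1],a[0]),np.arctan2(b[1],b[0]))
H=show('handle',c([(208,155),(216,303)],230,150,4),154);print(H.mean(0))
show('dial',c([(155,506)],230,150,4),160)
show('start',c([(300,508)],230,150,4),152)
B=show('hous',c([(60,48),(350,44),(372,564),(75,572)],230,150,4),130);print(B.mean(0),np.diff(B,axis=0))
M=show('mat',c([(120,42),(373,80),(296,465),(37,416)],105,190,4),3);print(M.mean(0))
T=show('tray',c([(75,250),(312,285),(290,573),(45,545)],340,140,3.3),10);print(T.mean(0))
show('cup',c([(133,304)],340,140,3.3),36)
show('box',c([(247,517)],340,140,3.3),32)
show('jar',c([(270,316)],340,140,3.3),58)
show('bottle',[(137,146)],190)
E
```

```text
lid [[706.8, 79.6], [722.6, -72.0], [491.4, -96.7], [476.4, 55.3]]
[599.31141184  -8.45800231 142.        ] [152.414766   232.48332142 152.70885066]
yaw 0.10515460608478908 0.10640768044073608
handle [[643.6, -2.7], [554.9, -13.4]]
[599.23294448  -8.07999044 154.        ]
dial [[435.2, 13.0]]
start [[440.3, -68.9]]
hous [[712.8, 93.3], [727.9, -85.0], [412.6, -113.4], [396.4, 57.0]]
[562.44915836 -12.02742938 130.        ] [[  15.11506052 -178.34232269    0.        ]
 [-315.32319115  -28.41337948    0.        ]
 [ -16.17468145  170.47241788    0.        ]]
mat [[626.8, 401.4], [612.2, 222.1], [352.9, 245.0], [369.5, 422.4]]
[490.32104589 322.70752956   3.        ]
tray [[625.4, -222.8], [609.4, -420.9], [375.8, -402.6], [387.3, -206.3]]
[ 499.48206804 -313.15035212   10.        ]
cup [[578.5, -265.4]]
box [[416.9, -360.1]]
jar [[571.7, -369.3]]
bottle [[714.6, 346.4]]
```

```bash
python3 -c "
from h import *
go(599.3,-8.2,260,0.106+np.pi/2)"
```

```text
slide [-566.4 -453.6  -28.7] turn -0.453 q7 -0.02 pos [220.7 610.9 230.6] rot [-3.1402 -0.      2.7948] t 0.15 w 85.7
```

play_rows(
  slide=[
    [-47, -38, -28],
    [-94, -76, -28],
    [-141, -113, -28],
    [-188, -151, -28],
    [-236, -189, -28],
  ],
  turn=[0, 0, 0, 0, 0],
  fingers=[1, 1, 1, 1, 1],
)

```text
clock: 0.78
eef_pos: [379.2, 351.2, 258.9]
tool_rot: [-3.14, 0.0, 2.795]
force: [1.0, 1.7, 0.3]
width: 85.3
```

```bash
python3 -c "
from h import *
go(599.3,-8.2,260,0.106+np.pi/2); print(ctrl.read_state()['qpos'])"
```

```text
slide [-329.1 -263.3   -0.7] turn -0.453 q7 0.454 pos [379.2 351.2 258.9] rot [-3.1403e+00  1.0000e-04  2.7951e+00] t 0.775 w 85.3
[-0.84426895  0.40532086  0.05973654  1.85082827 -0.0294808   0.88745947
  0.45357161]
```

play_rows(
  slide=[
    [-47, -38, 0],
    [-94, -76, 0],
    [-141, -113, 0],
    [-188, -151, 0],
    [-236, -189, 0],
  ],
  turn=[-0.1, -0.2, -0.3, -0.4, -0.45],
  fingers=[1, 1, 1, 1, 1],
)

```text
clock: 1.4
eef_pos: [537.7, 91.6, 259.1]
tool_rot: [-3.141, -0.0, -3.036]
force: [0.3, 1.6, -0.2]
width: 85.5
```

```bash
python3 -c "
from h import *
go(599.3,-8.2,260,0.106+np.pi/2); print(ctrl.read_state()['qpos'])"
```

```text
slide [ -50.7 -105.8   -0.8] turn -0.0 q7 1.454 pos [537.7  91.6 259.1] rot [-3.1407e+00 -4.0000e-04 -3.0358e+00] t 1.4 w 85.5
[-0.21871988  0.44559455 -0.00295315  1.77647955  0.00264669  0.92005155
  1.45357405]
```

play_rows(
  slide=[
    [-25, -53, 0],
    [-50.7, -105.8, 0],
    [-50.7, -105.8, 0],
    [-50.7, -105.8, 0],
  ],
  turn=[0, 0, 0, 0],
  fingers=[1, 1, 1, 1],
)

```text
clock: 1.9
eef_pos: [598.7, -7.6, 258.7]
tool_rot: [3.141, -0.002, -3.036]
force: [-0.2, 0.8, -0.6]
width: 85.5
```

```bash
python3 -c "
from h import *
snap('wrist','w1')
go(599.3,-8.2,148,0.106+np.pi/2); print(ctrl.read_state()['qpos'],vision.camera_params('wrist')['position'],vision.camera_params('wrist')['rotation'])"
```

```text
slide [ -0.8  -1.6 110.9] turn 0.001 q7 1.648 pos [598.5  -6.7 258.9] rot [ 3.1412e+00 -1.6000e-03 -3.0342e+00] t 1.95 w 85.4
[-0.0415572   0.52474797  0.00941283  1.63225602 -0.00598911  0.98620807
  1.64813544] [527.27286962 -13.56715436 400.67841514] [-2.82901557e-01 -5.82737091e-04  1.67843750e+00]
```

View pics/w1.png

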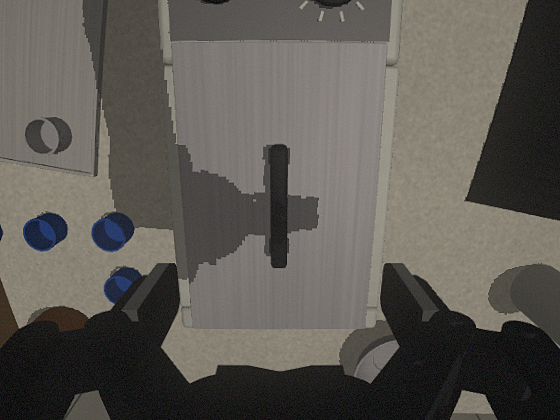

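```bash
python3 -c "
from h import *
p=cam('wrist')
H=onplane(p,[(279,146),(279,266)],160);print(H,H.mean(0),np.diff(H,axis=0))
L=onplane(p,[(172,42),(390,42),(378,328),(184,328)],142);print(L,L.mean(0))
"
```

```text
[[554.06256188 -10.95801137 160.        ]
 [644.25453448  -1.25726169 160.        ]] [599.15854818  -6.10763653 160.        ] [[9.01919726e+01 9.70074968e+00 2.84217094e-14]]
[[491.62206443 -92.78903195 142.        ]
 [475.21700288  58.47861876 142.        ]
 [703.94118714  92.78013941 142.        ]
 [722.16442087 -76.94341004 142.        ]] [598.23616883  -4.61842095 142.        ]
```

play_rows(
  slide=[
    [0, -1, 50],
    [0, -1, 90],
    [0, -1, 111],
    [0, -1, 111],
    [0, -1, 111],
  ],
  turn=[0, 0, 0, 0, 0],
  fingers=[1, 1, 1, 1, 1],
)

```text
clock: 2.58
eef_pos: [599.0, -6.4, 149.0]
tool_rot: [3.141, 0.0, -3.033]
force: [-0.1, 0.9, 0.6]
width: 85.9
```

play_rows(
  slide=[
    [0, 0, 0],
    [0, 0, 0],
    [0, 0, 0],
    [0, 0, 0],
    [0, 0, 0],
  ],
  turn=[0, 0, 0, 0, 0],
  fingers=[0, 0, 0, 0, 0],
)

```text
clock: 3.2
eef_pos: [599.3, -6.8, 149.4]
tool_rot: [3.141, 0.001, -3.033]
force: [-0.9, -0.1, 3.0]
width: 10.6
```

play_rows(
  slide=[
    [0, 0, -20],
    [0, 0, -50],
    [0, 0, -90],
    [0, 0, -90],
  ],
  turn=[0, 0, 0, 0],
  fingers=[0, 0, 0, 0],
)

```text
clock: 3.7
eef_pos: [601.0, -6.8, 241.6]
tool_rot: [-3.142, 0.006, -3.033]
force: [-0.1, 0.2, -4.2]
width: 10.7
```

```bash
python3 -c "
from h import *
snap('top','t1')
go(490,323,200,-0.08+np.pi/2); print(ctrl.read_state()['force'])"
```

```text
slide [ 72.9 339.7  39.5] turn 0.189 q7 1.65 pos [599.3  -6.8 239.6] rot [ 3.1413e+00  1.8000e-03 -3.0328e+00] t 3.75 w 10.6
[-0.01625364  0.88457374 -4.50731955]
```

View pics/t1.png

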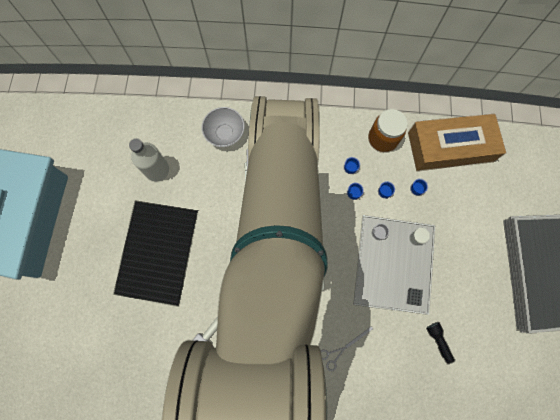

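play_rows(
  slide=[
    [12, 57, 0],
    [24, 113, 0],
    [36, 170, 0],
    [49, 226, 0],
    [61, 283, 10],
  ],
  turn=[0.04, 0.08, 0.12, 0.16, 0.189],
  fingers=[0, 0, 0, 0, 0],
)

```text
clock: 4.38
eef_pos: [506.4, 269.1, 227.7]
tool_rot: [-3.141, -0.0, 3.06]
force: [0.6, 0.1, -4.0]
width: 10.2
```

```bash
python3 -c "
from h import *
go(490,323,100,-0.08+np.pi/2)"
```

```text
slide [ 20.7  52.5 127.7] turn -0.001 q7 0.98 pos [506.4 269.1 227.7] rot [-3.1407e+00 -2.0000e-04  3.0602e+00] t 4.375 w 10.2
```

Target TCP z on the mat: 149.4 − 128 (rim seat vs mat) ≈ 21.

play_rows(
  slide=[
    [12, 30, 20],
    [20.7, 52.5, 70],
    [20.7, 52.5, 120],
    [20.7, 52.5, 160],
    [20.7, 52.5, 180],
  ],
  turn=[0, 0, 0, 0, 0],
  fingers=[0, 0, 0, 0, 0],
)

```text
clock: 5.0
eef_pos: [486.7, 320.8, 42.9]
tool_rot: [-3.135, -0.007, 3.06]
force: [0.6, 0.0, -3.1]
width: 10.5
```

```bash
python3 -c "
from h import *
go(490,323,23,-0.08+np.pi/2)"
```

```text
slide [-3.2  2.6 19.9] turn -0.001 q7 0.894 pos [486.7 320.8  42.9] rot [-3.1354 -0.0065  3.0604] t 5.0 w 10.5
```

play_rows(
  slide=[
    [-3, 2, 8],
    [-3, 2, 14],
    [-3, 2, 18],
    [-3, 2, 21],
    [-3, 2, 22],
  ],
  turn=[0, 0, 0, 0, 0],
  fingers=[0, 0, 0, 0, 0],
)

```text
clock: 5.62
eef_pos: [490.0, 322.7, 21.5]
tool_rot: [-3.136, -0.006, 3.061]
force: [-1.9, -0.2, -0.3]
width: 10.2
```

```bash
python3 -c "
from h import *
go(490,323,23,-0.08+np.pi/2);print(ctrl.read_state()['force'])"
```

```text
slide [ 0.   0.3 -1.5] turn -0.001 q7 0.895 pos [490.  322.7  21.5] rot [-3.1361 -0.0058  3.0605] t 5.625 w 10.2
[-1.89001589 -0.18640952 -0.34833703]
```

play_rows(
  slide=[
    [0, 0, 0],
    [0, 0, 0],
    [0, 0, 0],
    [0, 0, 0],
    [0, 0, 0],
  ],
  turn=[0, 0, 0, 0, 0],
  fingers=[0.3, 0.6, 0.6, 0.6, 0.6],
)

```text
clock: 6.25
eef_pos: [490.0, 322.6, 21.5]
tool_rot: [-3.136, -0.006, 3.06]
force: [-0.7, 0.6, 0.2]
width: 51.2
```

play_rows(
  slide=[
    [0, 0, -30],
    [0, 0, -80],
    [0, 0, -140],
    [0, 0, -180],
    [0, 0, -200],
  ],
  turn=[0, 0, 0, 0, 0],
  fingers=[0.7, 1, 1, 1, 1],
)

```text
clock: 6.88
eef_pos: [492.2, 324.2, 224.4]
tool_rot: [-3.139, -0.003, 3.06]
force: [-1.0, -0.2, -0.3]
width: 85.6
```

```bash
python3 -c "
from h import *
print(ctrl.read_state()['eef_pos'],ctrl.read_state()['tool_rot'])
snap('wrist','w2');snap('top','t2')
go(578.5,-265.4,260)"
```

```text
[492.16374988 324.2409113  224.3920535 ] [-3.13872146e+00 -2.61164654e-03  3.06038227e+00]
slide [-133.4 -581.1  -34.9] turn 0 q7 0.888 pos [492.6 324.6 224.1] rot [-3.1395e+00 -1.8000e-03  3.0604e+00] t 6.975 w 85.2
```

View pics/t2.png

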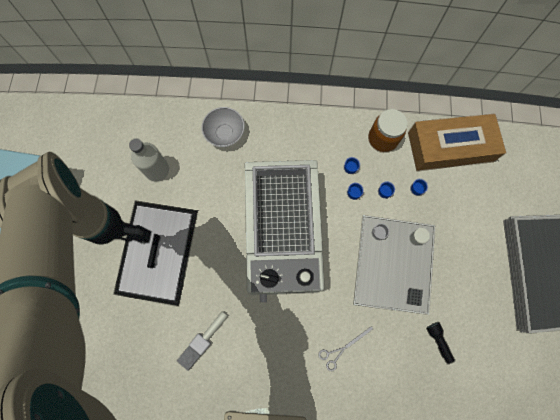

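View pics/w2.png

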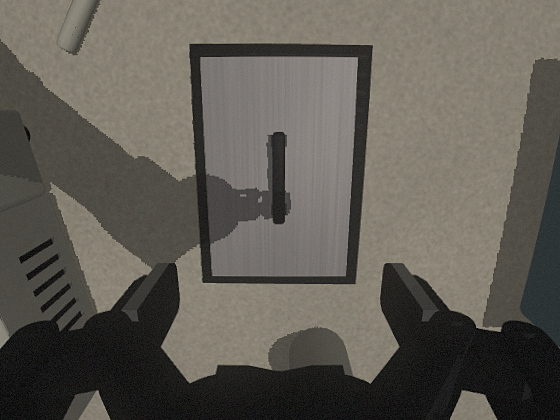

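play_rows(
  slide=[
    [-13, -58, 0],
    [-27, -116, 0],
    [-40, -174, 0],
    [-53, -232, 0],
    [-67, -290, 0],
  ],
  turn=[0, -0.05, -0.1, -0.15, -0.188],
  fingers=[1, 1, 1, 1, 1],
)

```text
clock: 7.6
eef_pos: [535.1, 28.2, 223.2]
tool_rot: [-3.14, -0.004, -3.033]
force: [1.2, -0.7, -0.5]
width: 85.2
```

```bash
python3 -c "
from h import *
go(578.5,-265.4,200,0.106+np.pi/2)"
```

```text
slide [ -11.5 -296.5   23.6] turn 0.002 q7 1.574 pos [535.1  28.2 223.2] rot [-3.14   -0.0042 -3.0332] t 7.6 w 85.2
```

play_rows(
  slide=[
    [-2, -59, 0],
    [-5, -118, 0],
    [-7, -178, 0],
    [-9, -237, 0],
    [-11.5, -296, 0],
  ],
  turn=[0, 0, 0, 0, 0],
  fingers=[0.65, 0.65, 0.65, 0.65, 0.65],
)

```text
clock: 8.22
eef_pos: [578.0, -266.3, 221.9]
tool_rot: [-3.141, -0.006, -3.033]
force: [1.1, 0.5, 0.5]
width: 55.9
```

```bash
python3 -c "
from h import *
snap('wrist','w3')
go(578.5,-265.4,40,0.106+np.pi/2)"
```

```text
slide [ -3.8  14.5 181.8] turn -0.008 q7 2.075 pos [ 577.  -278.3  221.9] rot [-3.1315 -0.0059 -3.0432] t 8.275 w 55.5
```

View pics/w3.png

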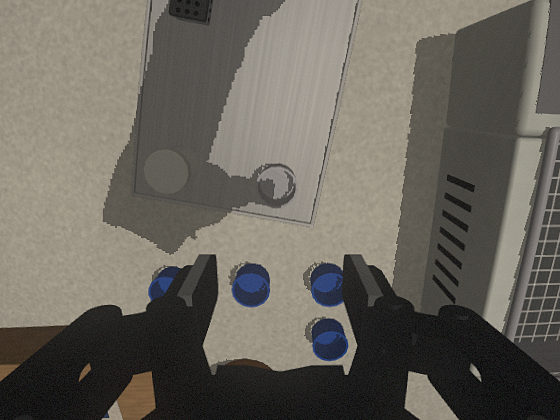

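play_rows(
  slide=[
    [-4, 14, 30],
    [-4, 14, 70],
    [-4, 14, 100],
    [-4, 14, 100],
    [-4, 14, 100],
  ],
  turn=[0, 0, 0, 0, 0],
  fingers=[0.68, 0.68, 0.68, 0.68, 0.68],
)

```text
clock: 8.9
eef_pos: [579.5, -265.0, 122.2]
tool_rot: [-3.131, -0.005, -3.043]
force: [-0.8, 0.0, 1.2]
width: 58.2
```

```bash
python3 -c "
from h import *
snap('wrist','w4')
go(578.5,-265.4,40,0.106+np.pi/2)"
```

```text
slide [ 1.1  0.9 82.9] turn -0.008 q7 2.051 pos [ 580.  -265.2  122.9] rot [-3.1307 -0.0042 -3.0432] t 8.95 w 57.6
```

View pics/w4.png

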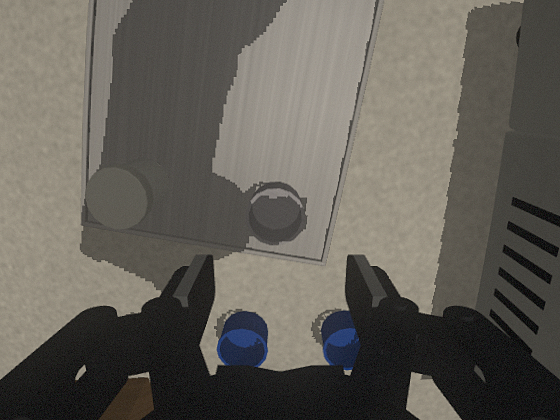

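```bash
python3 -c "
from h import *
p=cam('wrist')
print(onplane(p,[(278,212),(249,212),(305,212)],36))
im=cv2.imread('pics/w4_raw.png');cv2.imwrite('pics/w4c.png',cv2.resize(im[160:270,220:340],None,fx=5,fy=5,interpolation=2))
"
```

```text
[[ 579.05543521 -266.43719792   36.        ]
 [ 581.09785705 -286.37412418   36.        ]
 [ 577.16176987 -247.91286266   36.        ]]
```

View pics/w4c.png

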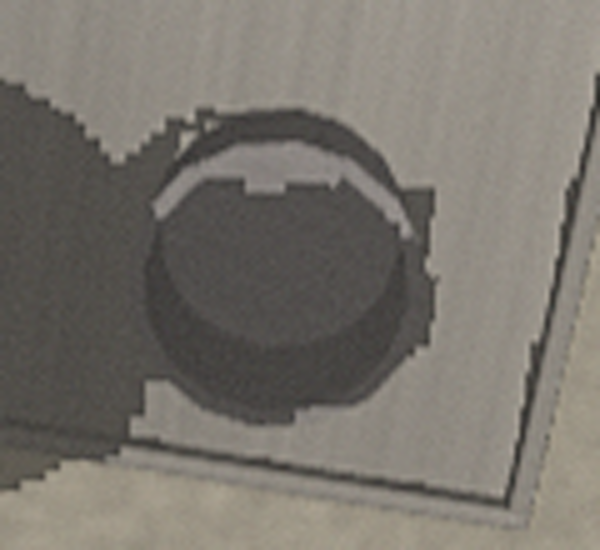

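```bash
python3 -c "
from h import *
go(580,-266.5,6)"
```

```text
slide [ -0.4  -0.  116.9] turn 0 q7 2.051 pos [ 580.  -265.2  122.9] rot [-3.1307 -0.0042 -3.0432] t 8.95 w 57.6
```

play_rows(
  slide=[
    [0, 0, 40],
    [0, 0, 80],
    [0, 0, 105],
    [0, 0, 117],
    [0, 0, 117],
  ],
  turn=[0, 0, 0, 0, 0],
  fingers=[0.68, 0.68, 0.68, 0.68, 0.68],
)

```text
clock: 9.57
eef_pos: [580.0, -266.7, 6.3]
tool_rot: [-3.13, -0.004, -3.043]
force: [-0.8, -0.1, 0.1]
width: 57.6
```

play_rows(
  slide=[
    [0, 0, 0],
    [0, 0, 0],
    [0, 0, 0],
    [0, 0, 0],
  ],
  turn=[0, 0, 0, 0],
  fingers=[0.3, 0.3, 0.3, 0.3],
)

```text
clock: 10.07
eef_pos: [581.3, -267.2, 8.2]
tool_rot: [-3.129, -0.001, -3.043]
force: [-0.3, 0.3, 8.1]
width: 39.6
```

play_rows(
  slide=[
    [0, 0, -15],
    [0, 0, -60],
    [0, 0, -120],
    [0, 0, -180],
    [0, 0, -190],
  ],
  turn=[0, 0, 0, 0, 0],
  fingers=[0.3, 0.3, 0.3, 0.3, 0.3],
)

```text
clock: 10.7
eef_pos: [584.0, -266.0, 204.5]
tool_rot: [-3.124, 0.008, -3.043]
force: [-0.7, -0.2, -1.8]
width: 39.4
```

```bash
python3 -c "
from h import *
c,s=np.cos(.1067),np.sin(.1067)
print(599.2+30*c,-7.5+30*s, 599.2-30*c,-7.5-30*s)
snap('wrist','w5')
go(599.2+30*c,-7.5+30*s,200,0.107+np.pi/2)"
```

```text
629.0293886081771 -4.305070382252733 569.370611391823 -10.694929617747267
slide [-71.3 255.6  -0.6] turn -0.009 q7 2.052 pos [ 583.2 -265.6  203.2] rot [-3.1253  0.0061 -3.0433] t 10.75 w 39.1
```

View pics/w5.png

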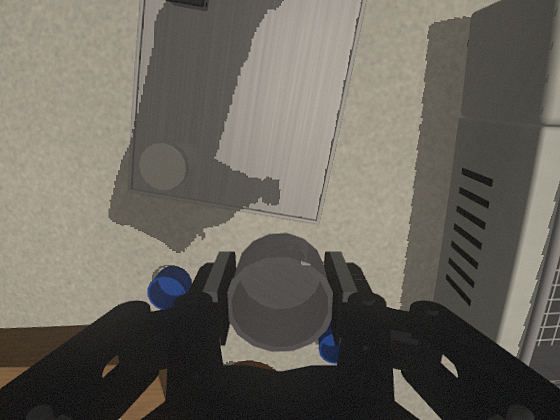

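play_rows(
  slide=[
    [-14, 51, 0],
    [-29, 102, 0],
    [-43, 153, 0],
    [-57, 204, 0],
    [-71, 254, 0],
  ],
  turn=[0, 0, 0, 0, -0.009],
  fingers=[0.3, 0.3, 0.3, 0.3, 0.3],
)

```text
clock: 11.38
eef_pos: [627.9, -4.1, 198.0]
tool_rot: [-3.125, 0.003, -3.034]
force: [0.3, 0.3, -1.5]
width: 39.3
```

play_rows(
  slide=[
    [0, 0, 0],
    [0, 0, 0],
    [0, 0, 0],
  ],
  turn=[0, 0, 0],
  fingers=[0.3, 0.3, 0.3],
)

```text
clock: 11.75
eef_pos: [627.3, -6.4, 197.6]
tool_rot: [-3.124, 0.002, -3.037]
force: [1.0, 0.1, -0.5]
width: 39.7
```

```bash
python3 -c "
from h import *
go(629,-4.3,90,0.107+np.pi/2);
p,im,d=snap('wrist','w6')"
```

```text
slide [ -1.7   3.8 107.5] turn -0.002 q7 1.641 pos [627.3  -6.4 197.6] rot [-3.1242e+00  1.7000e-03 -3.0367e+00] t 11.75 w 39.7
```

View pics/w6.png

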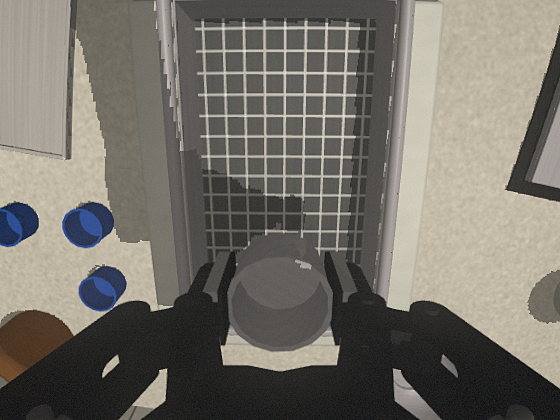

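play_rows(
  slide=[
    [-1, 2, 25],
    [-2, 4, 55],
    [-2, 4, 80],
    [-2, 4, 98],
    [-2, 4, 106],
  ],
  turn=[0, 0, 0, 0, 0],
  fingers=[0.3, 0.3, 0.3, 0.3, 0.3],
)

```text
clock: 12.42
eef_pos: [629.0, -4.9, 90.8]
tool_rot: [-3.124, 0.001, -3.038]
force: [-0.9, 0.8, 0.3]
width: 39.7
```

play_rows(
  slide=[
    [0, 0, 1],
    [0, 0, 2],
    [0, 0, 3],
  ],
  turn=[0, 0, 0],
  fingers=[0.3, 0.3, 0.3],
)

```text
clock: 12.8
eef_pos: [629.7, -4.9, 88.6]
tool_rot: [-3.124, 0.003, -3.038]
force: [0.1, 0.6, -0.4]
width: 39.2
```

play_rows(
  slide=[
    [0, 0, 2],
    [0, 0, 2],
    [0, 0, 2],
    [0, 0, 2],
    [0, 0, 2],
  ],
  turn=[0, 0, 0, 0, 0],
  fingers=[0.3, 0.3, 0.6, 0.65, 0.65],
)

```text
clock: 13.42
eef_pos: [629.6, -4.9, 86.4]
tool_rot: [-3.124, 0.002, -3.038]
force: [0.4, -0.1, 0.4]
width: 55.6
```

play_rows(
  slide=[
    [0, 0, -20],
    [0, 0, -60],
    [0, 0, -110],
    [0, 0, -130],
    [0, 0, -130],
  ],
  turn=[0, 0, 0, 0, 0],
  fingers=[0.65, 0.65, 0.65, 0.65, 0.65],
)

```text
clock: 14.05
eef_pos: [630.2, -2.7, 218.1]
tool_rot: [-3.124, 0.006, -3.038]
force: [0.2, 0.1, -1.1]
width: 55.6
```

```bash
python3 -c "
from h import *
go(416.9,-360,200,0.107+np.pi/2);
snap('wrist','w7')
im=cv2.imread('pics/top0.png');cv2.imwrite('pics/c4.png',cv2.resize(im[275:320,395:440],None,fx=12,fy=12,interpolation=2))"
```

```text
slide [ 249.2 -333.    22.5] turn -0.004 q7 1.635 pos [630.2  -2.7 218.1] rot [-3.1239  0.0062 -3.038 ] t 14.05 w 55.6
```

View pics/w7.png

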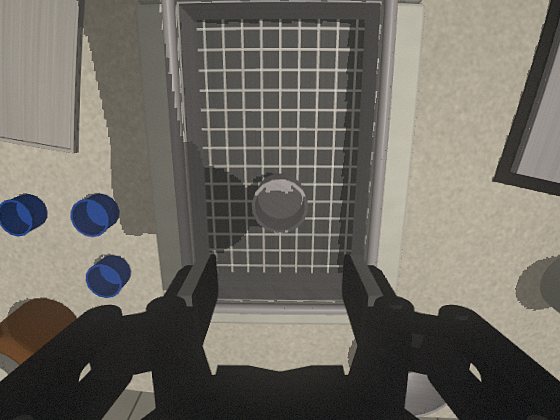

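View pics/c4.png

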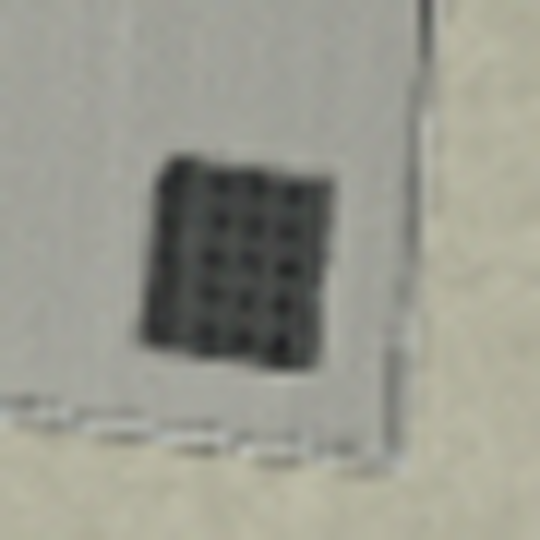

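play_rows(
  slide=[
    [34, -45, 0],
    [68, -90, 0],
    [102, -136, 0],
    [136, -181, 0],
    [170, -227, 0],
  ],
  turn=[0, 0, 0.05, 0.1, 0.15],
  fingers=[0.6, 0.6, 0.6, 0.6, 0.6],
)

```text
clock: 14.72
eef_pos: [481.3, -246.9, 218.2]
tool_rot: [-3.126, 0.003, 3.094]
force: [1.2, -1.2, -0.2]
width: 50.7
```

play_rows(
  slide=[
    [25, -35, 10],
    [55, -75, 30],
    [72, -97, 60],
    [75, -100, 60],
    [75, -100, 60],
  ],
  turn=[0, 0, 0, 0, 0],
  fingers=[0.6, 0.6, 0.6, 0.6, 0.6],
)

```text
clock: 15.35
eef_pos: [402.1, -343.4, 159.2]
tool_rot: [-3.127, 0.002, 3.094]
force: [-0.1, -0.3, -0.3]
width: 51.2
```

```bash
python3 -c "
from h import *
go(417,-360,40);
snap('wrist','w8')"
```

```text
slide [-15.4 -14.1 119.4] turn 0 q7 2.212 pos [ 402.1 -343.4  159.2] rot [-3.1270e+00  2.2000e-03  3.0941e+00] t 15.35 w 51.2
```

View pics/w8.png

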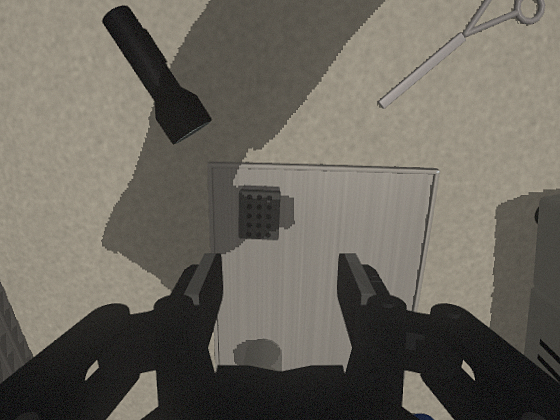

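```bash
python3 -c "
from h import *
im=cv2.imread('pics/w8_raw.png');cv2.imwrite('pics/w8c.png',cv2.resize(im[160:260,200:320],None,fx=6,fy=6,interpolation=2))
"
```

```text
(no output)
```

View pics/w8c.png

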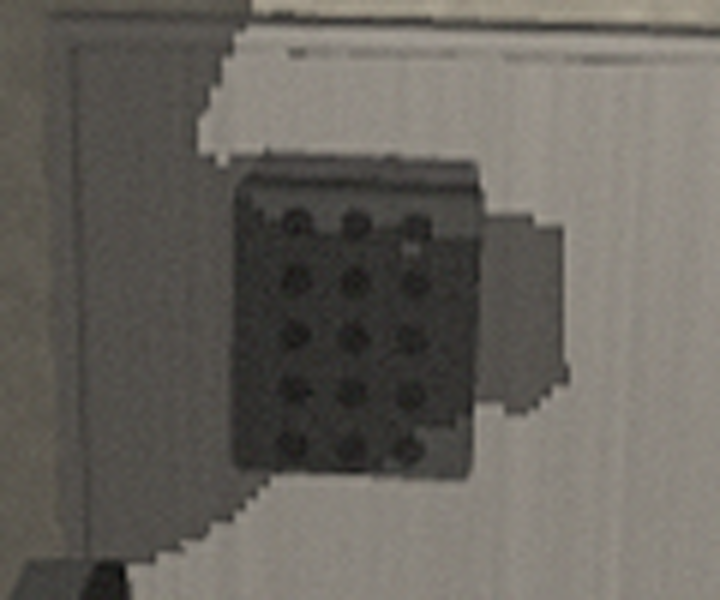

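```bash
python3 -c "
from h import *
p=cam('wrist')
L=onplane(p,[(200+a/6,160+b/6) for a,b in [(236,180),(482,184),(473,478),(232,468)]],31);print(L,L.mean(0))
D=[L[3]-L[0],L[2]-L[1]];print([np.arctan2(d[1],d[0]) for d in D]);D=[L[0]-L[1],L[3]-L[2]];print([np.arctan2(d[1],d[0])+np.pi/2 for d in D])
m=L.mean(0);go(m[0],m[1],8,-.08+np.pi/2)
"
```

```text
[[ 395.78569418 -376.38899248   31.        ]
 [ 397.74033969 -343.49475874   31.        ]
 [ 439.84844455 -346.66397557   31.        ]
 [ 437.03766497 -380.23434542   31.        ]] [ 417.60303585 -361.69551805   31.        ]
[np.float64(-0.09294762910935456), np.float64(-0.07512218685288713)]
[np.float64(-0.05935234032325387), np.float64(-0.08353315347613521)]
slide [-14.9 -15.5 152. ] turn 0.034 q7 2.212 pos [ 403.  -343.2  159.7] rot [-3.1264  0.0034  3.0954] t 15.4 w 51.3
```

play_rows(
  slide=[
    [-8, -8, 35],
    [-15, -15, 75],
    [-15, -15.5, 115],
    [-15, -15.5, 140],
    [-15, -15.5, 151],
  ],
  turn=[0.034, 0.034, 0.034, 0.034, 0.034],
  fingers=[0.6, 0.6, 0.6, 0.6, 0.6],
)

```text
clock: 16.02
eef_pos: [419.0, -360.1, 8.3]
tool_rot: [-3.128, 0.004, 3.064]
force: [-0.6, 0.4, -0.8]
width: 51.5
```

play_rows(
  slide=[
    [0, 0, 0],
    [0, 0, 0],
    [0, 0, 0],
    [0, 0, 0],
    [0, 0, 0],
  ],
  turn=[0, 0, 0, 0, 0],
  fingers=[0.2, 0.2, 0.2, 0.2, 0.2],
)

```text
clock: 16.65
eef_pos: [419.3, -360.3, 8.8]
tool_rot: [-3.127, 0.005, 3.064]
force: [-0.4, 0.7, 3.6]
width: 32.3
```

play_rows(
  slide=[
    [0, 0, -15],
    [0, 0, -60],
    [0, 0, -120],
    [0, 0, -180],
    [0, 0, -195],
  ],
  turn=[0, 0, 0, 0, 0],
  fingers=[0.2, 0.2, 0.2, 0.2, 0.2],
)

```text
clock: 17.27
eef_pos: [420.2, -358.9, 208.7]
tool_rot: [-3.123, 0.012, 3.064]
force: [0.6, -0.3, -1.1]
width: 32.5
```

```bash
python3 -c "
from h import *
go(564.4,-11.2,203,.107+np.pi/2);print(ctrl.read_state()['force'])
snap('side','s3',(150,100,450,400),2)
"
```

```text
slide [-1.166e+02  3.580e+02  3.000e-01] turn -0.185 q7 2.191 pos [ 420.2 -358.9  208.7] rot [-3.1228  0.0117  3.0638] t 17.275 w 32.5
[ 0.58982682 -0.34152279 -1.10273046]
```

View pics/s3.png

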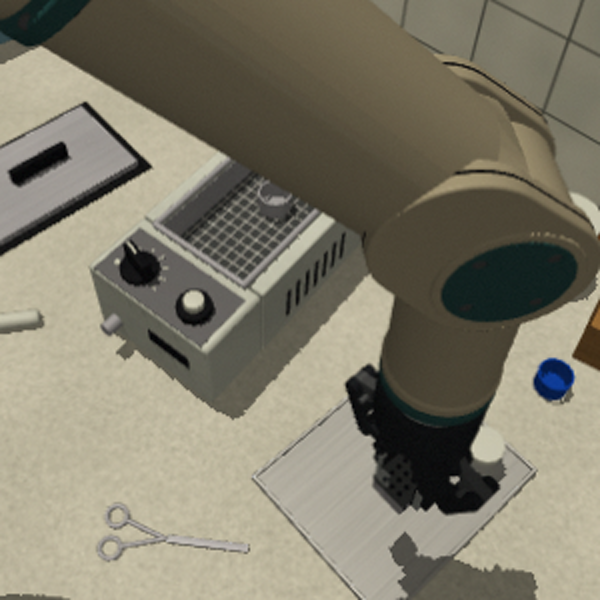

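play_rows(
  slide=[
    [-18, 56, 0],
    [-36, 112, 0],
    [-55, 168, 0],
    [-73, 224, 0],
    [-91, 280, 0],
  ],
  turn=[-0.03, -0.07, -0.11, -0.15, -0.185],
  fingers=[0.2, 0.2, 0.2, 0.2, 0.2],
)

```text
clock: 17.95
eef_pos: [531.8, -84.8, 202.8]
tool_rot: [-3.122, 0.004, -3.033]
force: [1.1, -0.7, -1.5]
width: 32.3
```

play_rows(
  slide=[
    [0, 20, 0],
    [0, 20, 0],
    [0, 20, 0],
  ],
  turn=[0, 0, 0],
  fingers=[0.2, 0.2, 0.2],
)

```text
clock: 18.32
eef_pos: [528.9, -66.6, 201.6]
tool_rot: [-3.121, 0.003, -3.035]
force: [-0.9, -0.1, -1.0]
width: 32.3
```

```bash
python3 -c "
from h import *
go(564.4,-11.2,91,.107+np.pi/2)
"
```

```text
slide [-40.9  53.5 109.7] turn -0.001 q7 1.744 pos [528.9 -66.6 201.6] rot [-3.1214e+00  2.5000e-03 -3.0351e+00] t 18.325 w 32.3
```

play_rows(
  slide=[
    [-20, 25, 0],
    [-41, 52, 0],
    [-41, 53, 0],
    [-41, 53, 30],
    [-41, 53, 60],
  ],
  turn=[0, 0, 0, 0, 0],
  fingers=[0.2, 0.2, 0.2, 0.2, 0.2],
)

```text
clock: 18.95
eef_pos: [564.1, -13.5, 140.2]
tool_rot: [-3.12, 0.003, -3.038]
force: [-0.6, 0.5, -1.7]
width: 32.2
```

```bash
python3 -c "
from h import *
go(564.4,-11.2,91,.107+np.pi/2)
"
```

```text
slide [-0.4  3.4 49.2] turn -0.004 q7 1.642 pos [564.1 -13.5 140.2] rot [-3.1199e+00  3.0000e-03 -3.0384e+00] t 18.95 w 32.2
```

play_rows(
  slide=[
    [0, 3, 15],
    [0, 3, 30],
    [0, 3, 42],
    [0, 3, 49],
    [0, 3, 50],
  ],
  turn=[0, 0, 0, 0, 0],
  fingers=[0.2, 0.2, 0.2, 0.2, 0.2],
)

```text
clock: 19.58
eef_pos: [564.0, -11.6, 90.0]
tool_rot: [-3.12, 0.003, -3.038]
force: [-0.2, 0.6, -0.8]
width: 32.2
```

play_rows(
  slide=[
    [0, 0, 1],
    [0, 0, 2],
    [0, 0, 2],
    [0, 0, 2],
    [0, 0, 2],
  ],
  turn=[0, 0, 0, 0, 0],
  fingers=[0.2, 0.2, 0.2, 0.5, 0.55],
)

```text
clock: 20.2
eef_pos: [564.2, -11.7, 88.2]
tool_rot: [-3.12, 0.003, -3.038]
force: [0.8, -0.4, -0.3]
width: 47.1
```

play_rows(
  slide=[
    [0, 0, 0],
    [0, 0, -30],
    [0, 0, -80],
    [0, 0, -125],
    [0, 0, -125],
  ],
  turn=[0, 0, 0, 0, 0],
  fingers=[0.6, 0.6, 0.6, 0.6, 0.6],
)

```text
clock: 20.82
eef_pos: [566.1, -8.9, 216.9]
tool_rot: [-3.119, 0.011, -3.038]
force: [0.2, 0.4, -2.1]
width: 51.4
```

play_rows(
  slide=[
    [0, 0, 0],
    [0, 0, 0],
    [0, 0, 0],
  ],
  turn=[0, 0, 0],
  fingers=[1, 1, 1],
)

```text
clock: 21.2
eef_pos: [565.4, -8.9, 215.8]
tool_rot: [-3.12, 0.009, -3.038]
force: [0.7, -0.2, -0.2]
width: 85.2
```

```bash
python3 -c "
from h import *
go(490,323,200,-.08+np.pi/2)
snap('wrist','w9');
"
```

```text
slide [ 41.  338.2   8. ] turn 0.183 q7 1.636 pos [565.4  -8.9 215.8] rot [-3.1195  0.009  -3.0383] t 21.2 w 85.2
```

View pics/w9.png

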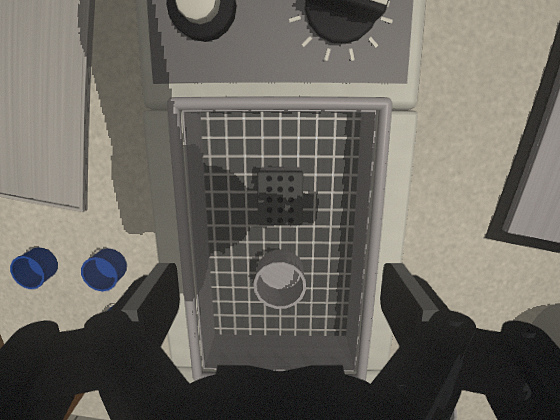

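play_rows(
  slide=[
    [7, 61, 0],
    [14, 122, 0],
    [22, 183, 0],
    [29, 244, 0],
    [36, 305, 0],
  ],
  turn=[0.03, 0.07, 0.11, 0.15, 0.183],
  fingers=[1, 1, 1, 1, 1],
)

```text
clock: 21.88
eef_pos: [497.7, 292.4, 208.3]
tool_rot: [-3.121, 0.013, 3.061]
force: [1.4, -0.3, 0.1]
width: 85.1
```

```bash
python3 -c "
from h import *
snap('top','t3')
go(490,323,140,-.08+np.pi/2)
"
```

```text
slide [ 5.5 19.1 67.6] turn 0.01 q7 0.934 pos [493.5 304.4 207.9] rot [-3.1295  0.01    3.072 ] t 21.925 w 85.4
```

View pics/t3.png

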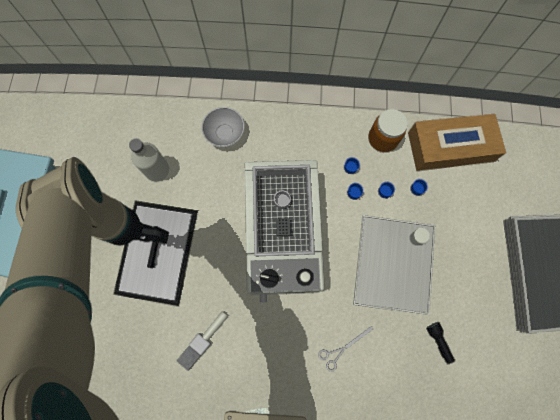

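play_rows(
  slide=[
    [5.5, 19, 20],
    [5.5, 19, 50],
    [5.5, 19, 68],
    [5.5, 19, 68],
    [5.5, 19, 68],
  ],
  turn=[0.01, 0.01, 0.01, 0.01, 0.01],
  fingers=[1, 1, 1, 1, 1],
)

```text
clock: 22.55
eef_pos: [490.5, 322.9, 140.1]
tool_rot: [-3.13, 0.011, 3.062]
force: [0.6, 0.2, 0.1]
width: 85.3
```

```bash
python3 -c "
from h import *
snap('wrist','w10')
go(490,323,22,-.08+np.pi/2)
"
```

```text
slide [  2.    1.2 118.4] turn 0.0 q7 0.903 pos [490.6 323.  140.4] rot [-3.1305  0.0112  3.0617] t 22.6 w 85.6
```

View pics/w10.png

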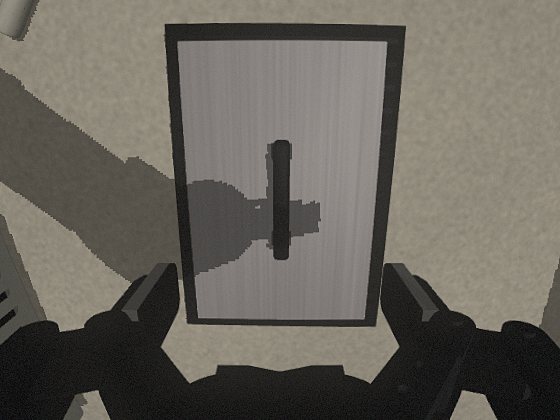

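play_rows(
  slide=[
    [2, 1, 40],
    [2, 1, 75],
    [2, 1, 105],
    [2, 1, 118],
    [2, 1, 118.5],
  ],
  turn=[0, 0, 0, 0, 0],
  fingers=[1, 1, 1, 1, 1],
)

```text
clock: 23.22
eef_pos: [490.2, 322.8, 22.0]
tool_rot: [-3.13, 0.011, 3.061]
force: [1.0, -0.3, 0.1]
width: 85.4
```

```bash
python3 -c "
from h import *
go(490,322.65,21.5,3.0605-np.pi/2)
"
```

```text
slide [ 0.2 -0.1  0.5] turn 0.001 q7 0.91 pos [490.2 322.8  22. ] rot [-3.1304  0.0112  3.0615] t 23.225 w 85.4
```

play_rows(
  slide=[
    [0, 0, 0.5],
    [0, 0, 0.5],
    [0, 0, 0.5],
    [0, 0, 0.5],
    [0, 0, 0.5],
  ],
  turn=[0, 0, 0, 0, 0],
  fingers=[0, 0, 0, 0, 0],
)

```text
clock: 23.85
eef_pos: [490.4, 322.9, 22.1]
tool_rot: [-3.131, 0.012, 3.061]
force: [-1.1, 0.2, 5.1]
width: 10.8
```

```bash
python3 -c "
from h import *
go(490,322.65,21.5,3.0605-np.pi/2);print(ctrl.read_state()['force'])
"
```

```text
slide [ 0.4 -0.3  0.6] turn 0.001 q7 0.91 pos [490.4 322.9  22.1] rot [-3.1309  0.0117  3.0614] t 23.85 w 10.8
[-1.11449692  0.17373855  5.12293845]
```

play_rows(
  slide=[
    [0, 0, -20],
    [0, 0, -70],
    [0, 0, -130],
    [0, 0, -190],
    [0, 0, -200],
  ],
  turn=[0, 0, 0, 0, 0],
  fingers=[0, 0, 0, 0, 0],
)

```text
clock: 24.48
eef_pos: [490.0, 326.5, 225.9]
tool_rot: [-3.136, 0.017, 3.061]
force: [0.3, 0.1, -4.8]
width: 10.5
```

play_rows(
  slide=[
    [0, 0, 0],
    [0, 0, 0],
    [0, 0, 0],
    [0, 0, 0],
  ],
  turn=[0, 0, 0, 0],
  fingers=[0, 0, 0, 0],
)

```text
clock: 24.98
eef_pos: [489.6, 326.1, 224.6]
tool_rot: [-3.134, 0.016, 3.061]
force: [0.5, 0.4, -4.3]
width: 10.5
```

```bash
python3 -c "
from h import *
go(599.7,-6.8,220,-3.032-np.pi/2);print(ctrl.read_state()['force'])
"
```

```text
slide [-136.4 -323.     9.2] turn -0.19 q7 0.893 pos [489.6 326.1 224.6] rot [-3.1342  0.0157  3.0614] t 24.975 w 10.5
[ 0.46627157  0.39481112 -4.26449034]
```

play_rows(
  slide=[
    [-23, -54, 0],
    [-46, -108, 0],
    [-68, -162, 0],
    [-91, -216, 0],
    [-112, -265, 0],
  ],
  turn=[-0.04, -0.08, -0.12, -0.16, -0.19],
  fingers=[0, 0, 0, 0, 0],
)

```text
clock: 25.6
eef_pos: [580.3, 50.6, 228.0]
tool_rot: [-3.131, 0.014, -3.032]
force: [0.4, 0.9, -3.1]
width: 10.7
```

play_rows(
  slide=[
    [-10, -20, 0],
    [-10, -20, 0],
    [-10, -20, 0],
    [-10, -20, 0],
  ],
  turn=[0, 0, 0, 0],
  fingers=[0, 0, 0, 0],
)

```text
clock: 26.1
eef_pos: [591.9, 33.6, 228.1]
tool_rot: [-3.132, 0.013, -3.029]
force: [0.0, 0.0, -4.1]
width: 10.6
```

```bash
python3 -c "
from h import *
go(599.7,-6.8,180,-3.032-np.pi/2);print(ctrl.read_state()['force'])
"
```

```text
slide [ -2.6 -40.5  48.5] turn 0.003 q7 1.593 pos [591.9  33.6 228.1] rot [-3.1319  0.0129 -3.0291] t 26.1 w 10.6
[ 0.03584145  0.0223293  -4.13629107]
```

play_rows(
  slide=[
    [-1, -20, 5],
    [-2.6, -40, 20],
    [-2.6, -40.5, 48],
    [-2.6, -40.5, 55],
    [-2.6, -40.5, 55],
  ],
  turn=[0.003, 0.003, 0.003, 0.003, 0.003],
  fingers=[0, 0, 0, 0, 0],
)

```text
clock: 26.72
eef_pos: [599.5, -7.4, 172.8]
tool_rot: [-3.132, 0.011, -3.033]
force: [0.2, -0.1, -4.2]
width: 10.7
```

play_rows(
  slide=[
    [0, 0, 0],
    [0, 0, 0],
  ],
  turn=[0, 0],
  fingers=[0, 0],
)

```text
clock: 26.98
eef_pos: [600.0, -7.4, 173.6]
tool_rot: [-3.132, 0.013, -3.032]
force: [0.6, 0.5, -3.6]
width: 10.8
```

```bash
python3 -c "
from h import *
go(599.7,-6.8,155,-3.032-np.pi/2);print(ctrl.read_state()['force'])
snap('wrist','w11');snap('side','s4',(180,130,360,310),3.3)
"
```

```text
slide [ 0.5  0.8 18.6] turn -0.001 q7 1.662 pos [600.   -7.4 173.6] rot [-3.1318  0.013  -3.0325] t 26.975 w 10.8
[ 0.59405339  0.50208563 -3.57530974]
```

View pics/w11.png

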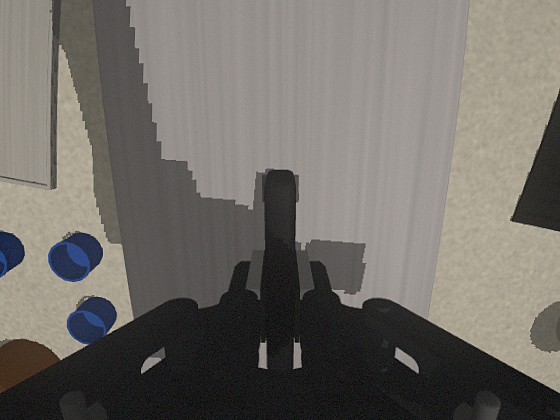

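View pics/s4.png

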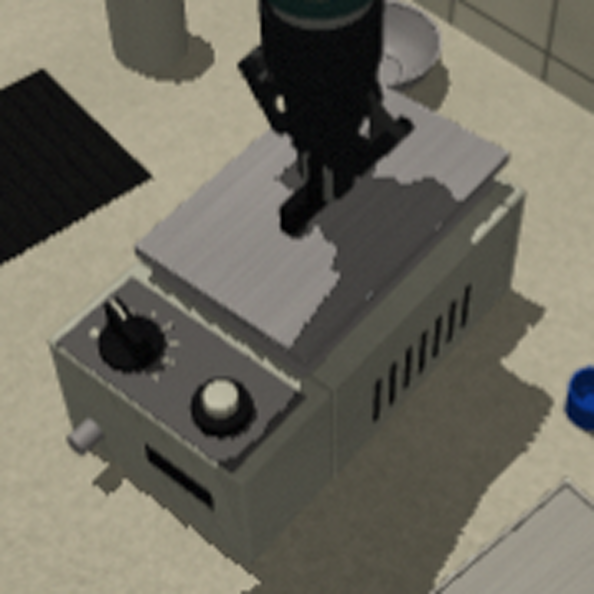

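play_rows(
  slide=[
    [0.4, 0.7, 6],
    [0.4, 0.8, 12],
    [0.4, 0.8, 16],
    [0.4, 0.8, 18],
    [0.4, 0.8, 18],
  ],
  turn=[0, 0, 0, 0, 0],
  fingers=[0, 0, 0, 0, 0],
)

```text
clock: 27.7
eef_pos: [599.5, -6.7, 155.2]
tool_rot: [-3.132, 0.012, -3.032]
force: [0.7, 0.6, -2.7]
width: 10.7
```

```bash
python3 -c "
from h import *
go(599.7,-6.8,150,-3.032-np.pi/2);print(ctrl.read_state()['force'])
"
```

```text
slide [-0.1 -0.1  5.2] turn -0.001 q7 1.661 pos [599.5  -6.7 155.2] rot [-3.1319  0.0122 -3.0324] t 27.7 w 10.7
[ 0.72644182  0.60011399 -2.67958755]
```

play_rows(
  slide=[
    [0, 0, 1.5],
    [0, 0, 3],
    [0, 0, 4],
    [0, 0, 5],
    [0, 0, 5.5],
  ],
  turn=[0, 0, 0, 0, 0],
  fingers=[0, 0, 0, 0, 0],
)

```text
clock: 28.32
eef_pos: [599.6, -6.8, 150.1]
tool_rot: [-3.132, 0.012, -3.033]
force: [-1.5, 0.2, 1.8]
width: 10.7
```

```bash
python3 -c "
from h import *
go(599.7,-6.8,150,-3.032-np.pi/2);print(ctrl.read_state()['force'],ctrl.read_state()['torque'])
"
```

```text
slide [-0.1  0.   0.1] turn -0.001 q7 1.661 pos [599.6  -6.8 150.1] rot [-3.1319  0.0124 -3.0326] t 28.325 w 10.7
[-1.5000538   0.15986306  1.82783171] [0.13622377 0.3799787  0.05159401]
```

Force changed sign right at the seat height. Release and check.

play_rows(
  slide=[
    [0, 0, 0.5],
    [0, 0, 0.5],
    [0, 0, 0.5],
    [0, 0, 0.5],
    [0, 0, 0.5],
  ],
  turn=[0, 0, 0, 0, 0],
  fingers=[0.1, 0.3, 0.6, 0.6, 0.6],
)

```text
clock: 28.95
eef_pos: [599.7, -6.8, 149.6]
tool_rot: [-3.132, 0.013, -3.033]
force: [0.1, 0.1, 0.6]
width: 51.3
```

play_rows(
  slide=[
    [0, 0, -20],
    [0, 0, -60],
    [0, 0, -90],
    [0, 0, -90],
    [0, 0, -90],
  ],
  turn=[0, 0, 0, 0, 0],
  fingers=[0.6, 0.6, 0.6, 0.6, 0.6],
)

```text
clock: 29.58
eef_pos: [598.0, -6.1, 238.9]
tool_rot: [-3.132, 0.011, -3.033]
force: [0.6, 0.8, 0.0]
width: 51.2
```

```bash
python3 -c "
from h import *
go(435.2,13,220);
snap('wrist','w12');p,im,d=snap('side','s5',(180,130,360,310),3.3)
X=cloud(p,d)
m=(abs(X[...,2]-142)<12)
c,s=np.cos(.1067),np.sin(.1067)
u=(X[...,0]-599.2)*c+(X[...,1]+7.5)*s; v=-(X[...,0]-599.2)*s+(X[...,1]+7.5)*c
m&=(abs(u)<105)&(abs(v)<68)&((abs(u)>55)|(abs(v)>15))
A=np.c_[u[m],v[m],np.ones(m.sum())];b=X[...,2][m]
r=np.linalg.lstsq(A,b,rcond=None)[0]
k=abs(b-A@r)<4; r=np.linalg.lstsq(A[k],b[k],rcond=None)[0]; print(m.sum(),k.sum(),r)
"
```

```text
slide [159.9  36.9  16.7] turn 0 q7 1.659 pos [598.   -6.1 238.9] rot [-3.1319  0.0114 -3.0326] t 29.575 w 51.2
3281 3273 [-6.91507776e-04 -2.37109813e-04  1.40025151e+02]
```

View pics/w12.png

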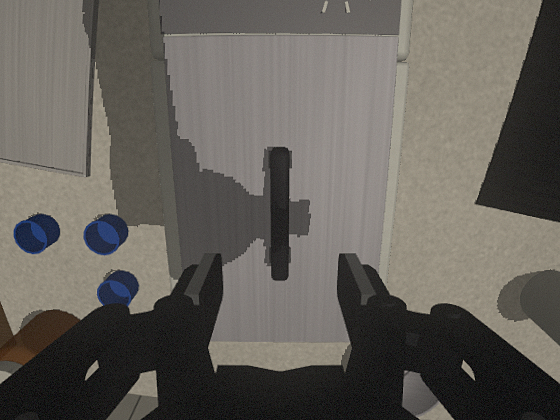

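View pics/s5.png

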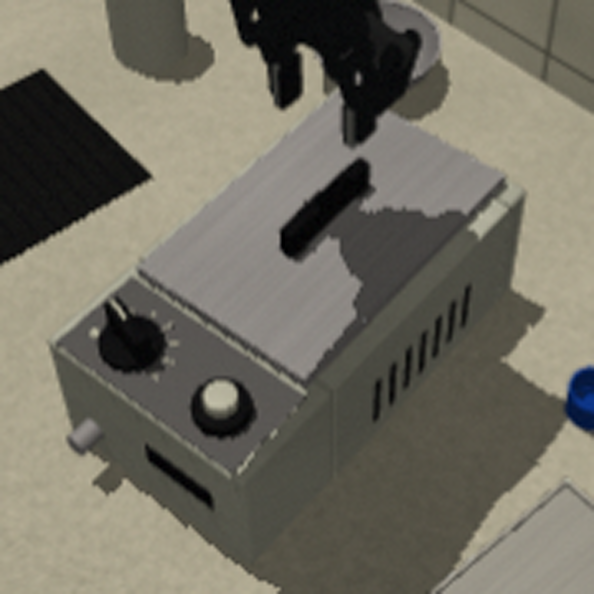

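play_rows(
  slide=[
    [40, 9, 0],
    [80, 18, 0],
    [120, 28, 0],
    [150, 35, 0],
    [150, 35, 0],
  ],
  turn=[0.15, 0.3, 0.45, 0.6, 0.75],
  fingers=[0.5, 0.5, 0.5, 0.5, 0.5],
)

```text
clock: 30.3
eef_pos: [441.5, 12.6, 235.6]
tool_rot: [-3.139, 0.011, 2.496]
force: [0.9, 0.9, -0.3]
width: 42.8
```

play_rows(
  slide=[
    [0, 0, 0],
    [0, 0, 0],
    [0, 0, 0],
    [0, 0, 0],
    [0, 0, 0],
  ],
  turn=[0.17, 0.34, 0.51, 0.68, 0.85],
  fingers=[0.5, 0.5, 0.5, 0.5, 0.5],
)

```text
clock: 30.92
eef_pos: [440.9, 12.6, 234.9]
tool_rot: [3.137, 0.009, 1.641]
force: [0.4, 0.5, 0.6]
width: 42.6
```

play_rows(
  slide=[
    [0, 0, 0],
    [0, 0, 0],
    [0, 0, 0],
  ],
  turn=[0.1, 0.1, 0.1],
  fingers=[0.5, 0.5, 0.5],
)

```text
clock: 31.3
eef_pos: [440.7, 12.6, 234.5]
tool_rot: [3.137, 0.009, 1.542]
force: [-0.4, -0.3, -0.4]
width: 42.6
```

```bash
python3 -c "
from h import *
go(435.2,13,200,np.radians(-8.9));
snap('wrist','w13');snap('top','t4',(230,150,340,300),4)
"
```

```text
slide [ 0.6 -5.6 34.5] turn 0.127 q7 0.151 pos [440.7  12.6 234.5] rot [3.1369 0.0089 1.5425] t 31.3 w 42.6
```

View pics/w13.png

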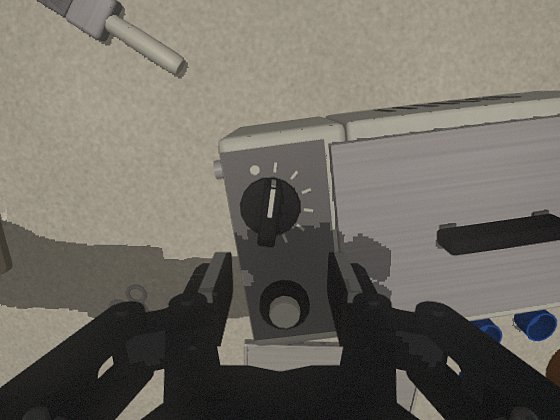

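View pics/t4.png

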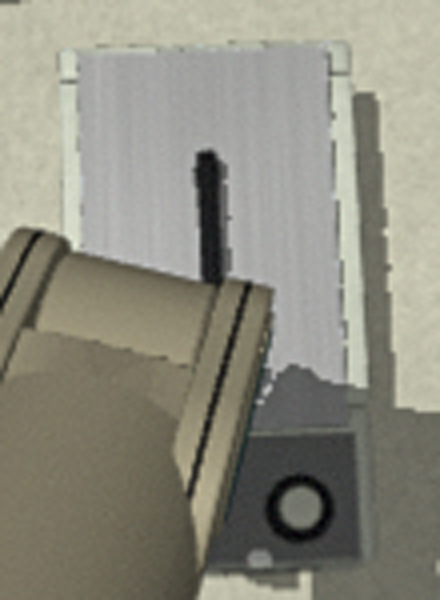

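```bash
python3 -c "
from h import *
im=cv2.imread('pics/w13_raw.png');cv2.imwrite('pics/w13c.png',cv2.resize(im[150:260,210:330],None,fx=6,fy=6,interpolation=2))
"
```

```text
(no output)
```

View pics/w13c.png

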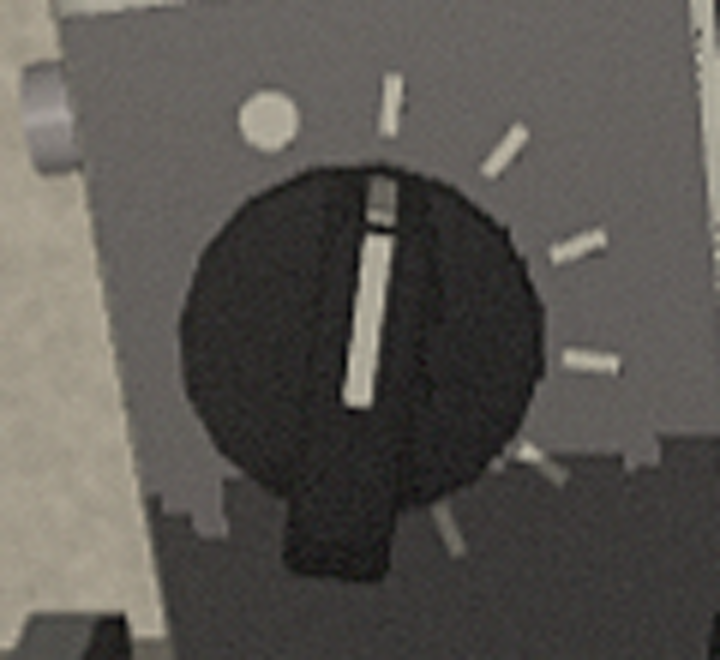

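```bash
python3 -c "
from h import *
p=cam('wrist')
f=lambda q,z:onplane(p,[(210+(a+.5)/6-.5,150+(b+.5)/6-.5) for a,b in q],z)
print(f([(362,337)],140))
L=f([(380,232),(337,577)],162);print(L,L.mean(0),np.degrees(np.arctan2(*(L[0]-L[1])[[1,0]])),np.linalg.norm(L[0]-L[1]))
L=f([(381,240),(357,405)],162);print(np.degrees(np.arctan2(*(L[0]-L[1])[[1,0]])))
s=f([(0,0)],0)
print(onplane(p,[(285,312)],152))
"
```

```text
[[433.90586973  15.1014666  140.        ]]
[[436.96738147  33.24378412 162.        ]
 [430.82000614  -6.06795866 162.        ]] [433.8936938   13.58791273 162.        ] 81.11234747551988 39.78948785653901
79.99918180016249
[[442.46317343 -64.62348093 152.        ]]
```

play_rows(
  slide=[
    [0.9, -6.1, 10],
    [0.9, -6.1, 34],
    [0.9, -6.1, 34],
    [0.9, -6.1, 34],
    [0.9, -6.1, 34],
  ],
  turn=[0.1, 0.127, 0.127, 0.127, 0.127],
  fingers=[0.35, 0.35, 0.35, 0.35, 0.35],
)

```text
clock: 32.02
eef_pos: [435.5, 13.3, 201.4]
tool_rot: [3.134, 0.007, 1.415]
force: [-0.8, 0.6, 0.3]
width: 29.9
```

```bash
python3 -c "
from h import *
go(434.6,13.5,147,np.radians(-8.9));
"
```

```text
slide [ 0.5 -1.4 54.4] turn -0.0 q7 0.091 pos [435.5  13.3 201.4] rot [3.1339 0.0074 1.415 ] t 32.025 w 29.9
```

play_rows(
  slide=[
    [0.5, -1.4, 15],
    [0.5, -1.4, 30],
    [0.5, -1.4, 45],
    [0.5, -1.4, 54],
    [0.5, -1.4, 54],
  ],
  turn=[0, 0, 0, 0, 0],
  fingers=[0.35, 0.35, 0.35, 0.35, 0.35],
)

```text
clock: 32.65
eef_pos: [434.5, 13.5, 147.3]
tool_rot: [3.134, 0.007, 1.415]
force: [0.3, -0.3, 0.7]
width: 30.1
```

play_rows(
  slide=[
    [0, 0, 0],
    [0, 0, 0],
    [0, 0, 0],
  ],
  turn=[0, 0, 0],
  fingers=[0, 0, 0],
)

```text
clock: 33.02
eef_pos: [434.4, 13.5, 148.0]
tool_rot: [3.134, 0.007, 1.415]
force: [-2.3, 0.7, 6.1]
width: 10.3
```

```bash
python3 -c "
from h import *
go(434.6,13.5,147,np.radians(-8.9));print(ctrl.read_state()['force'])
"
```

```text
slide [0.  0.2 1. ] turn -0.0 q7 0.17 pos [434.4  13.5 148. ] rot [3.1343 0.0069 1.4149] t 33.025 w 10.3
[-2.30226164  0.68004108  6.08839619]
```

play_rows(
  slide=[
    [0, 0, 0],
    [0, 0, 0],
    [0, 0, 0],
    [0, 0, 0],
    [0, 0, 0],
  ],
  turn=[0.14, 0.28, 0.42, 0.56, 0.7],
  fingers=[0, 0, 0, 0, 0],
)

```text
clock: 33.65
eef_pos: [435.2, 13.1, 148.1]
tool_rot: [3.129, 0.0, 0.711]
force: [1.3, -1.9, -7.4]
width: 10.2
```

```bash
python3 -c "
from h import *
go(434.6,13.5,148,-.679-np.pi/2);print(ctrl.read_state()['force'],ctrl.read_state()['torque'])
"
```

```text
slide [-0.1 -0.7  0.1] turn 1.39 q7 -0.322 pos [435.2  13.1 148.1] rot [3.1294e+00 1.0000e-04 7.1100e-01] t 33.65 w 10.2
[ 1.33917114 -1.93736602 -7.41919217] [-0.36872227 -0.18512673  0.12004123]
```

play_rows(
  slide=[
    [0, -0.5, 0],
    [0, -0.5, 0],
    [0, -0.5, 0],
    [0, -0.5, 0],
    [0, -0.5, 0],
  ],
  turn=[0.14, 0.28, 0.42, 0.56, 0.7],
  fingers=[0, 0, 0, 0, 0],
)

```text
clock: 34.28
eef_pos: [435.5, 12.1, 148.1]
tool_rot: [3.129, -0.009, 0.006]
force: [2.2, -3.9, -8.5]
width: 10.2
```

```bash
python3 -c "
from h import *
go(434.6,13.5,148,-.679-np.pi/2);print(ctrl.read_state()['force'],ctrl.read_state()['torque'])
"
```

```text
slide [-0.8 -1.4  0.1] turn 0.685 q7 -0.828 pos [435.5  12.1 148.1] rot [ 3.1294 -0.0094  0.0063] t 34.275 w 10.2
[ 2.23226256 -3.85127618 -8.51872262] [-0.86042437 -0.13784486  0.02802936]
```

play_rows(
  slide=[
    [-0.5, -0.8, 0],
    [-0.5, -0.8, 0],
    [-0.5, -0.8, 0],
    [-0.5, -0.8, 0],
    [-0.5, -0.8, 0],
  ],
  turn=[0.14, 0.28, 0.42, 0.56, 0.69],
  fingers=[0, 0, 0, 0, 0],
)

```text
clock: 34.9
eef_pos: [435.1, 11.2, 148.1]
tool_rot: [3.136, -0.018, -0.688]
force: [1.7, -6.5, -8.2]
width: 10.3
```

```bash
python3 -c "
from h import *
go(434.6,13.5,148,-.679-np.pi/2);print(ctrl.read_state()['force'],ctrl.read_state()['torque'])
"
```

```text
slide [-1.8 -1.5  0.1] turn -0.009 q7 -1.351 pos [435.1  11.2 148.1] rot [ 3.1358 -0.0179 -0.6884] t 34.9 w 10.3
[ 1.70527258 -6.45646634 -8.16234085] [-1.08865208  0.13424458  0.11765818]
```

play_rows(
  slide=[
    [0, 0, 0],
    [0, 0, 0],
    [0, 0, 0],
  ],
  turn=[0, 0, 0],
  fingers=[0.2, 0.35, 0.35],
)

```text
clock: 35.28
eef_pos: [435.2, 11.6, 148.3]
tool_rot: [3.137, -0.018, -0.687]
force: [-0.5, -0.1, -0.9]
width: 29.8
```

play_rows(
  slide=[
    [0, 0, -20],
    [0, 0, -50],
    [0, 0, -80],
    [0, 0, -80],
    [0, 0, -80],
  ],
  turn=[0, 0, 0, 0, 0],
  fingers=[0.35, 0.35, 0.35, 0.35, 0.35],
)

```text
clock: 35.9
eef_pos: [434.0, 13.3, 227.9]
tool_rot: [3.137, -0.017, -0.686]
force: [0.0, 0.1, 0.3]
width: 30.1
```

```bash
python3 -c "
from h import *
go(440.8,-68.5,228);
snap('wrist','w14');snap('side','s6',(180,130,360,310),3.3);snap('top','t5',(230,150,340,300),4)
"
```

```text
slide [57.  59.   1.1] turn 0 q7 -1.513 pos [434.   13.3 227.9] rot [ 3.1371 -0.0166 -0.6861] t 35.9 w 30.1
```

View pics/w14.png

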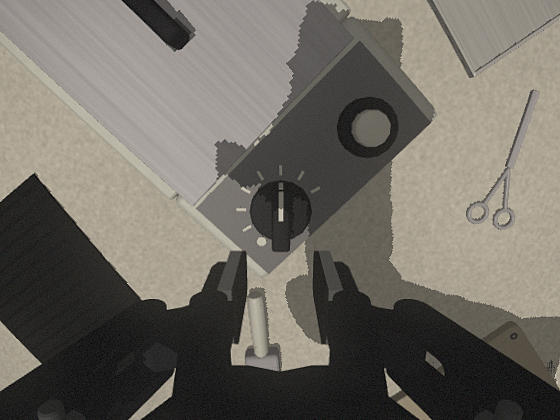

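View pics/s6.png

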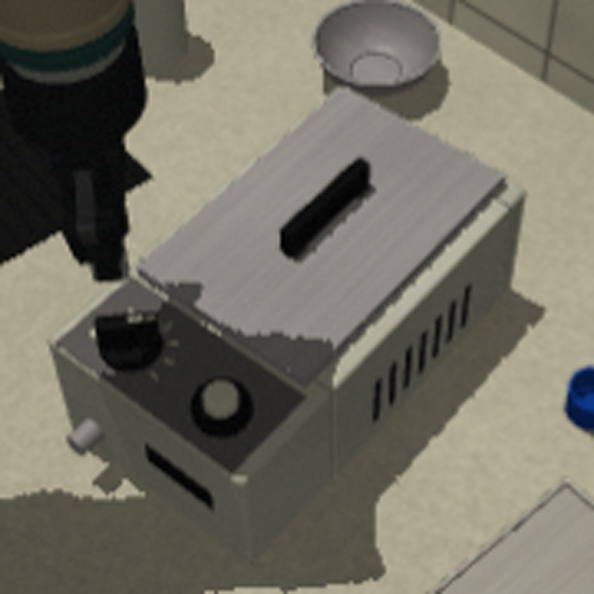

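View pics/t5.png

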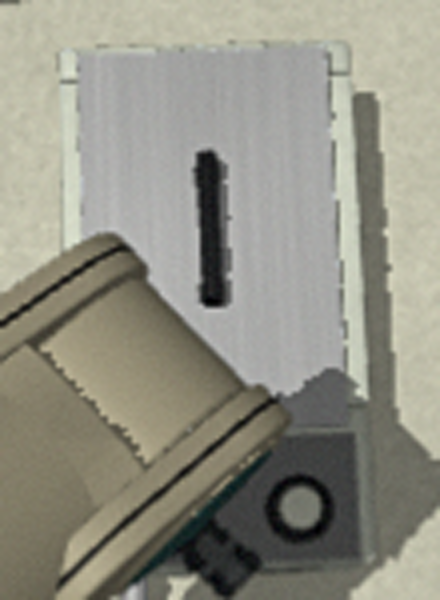

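```bash
python3 -c "
from h import *
im=cv2.imread('pics/w14_raw.png');cv2.imwrite('pics/w14c.png',cv2.resize(im[150:260,220:340],None,fx=6,fy=6,interpolation=2))
"
```

```text
(no output)
```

View pics/w14c.png

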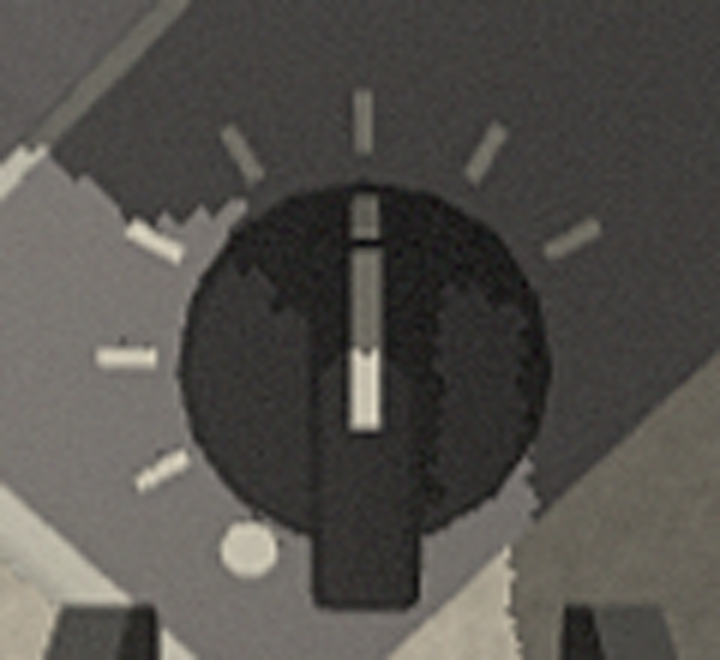

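play_rows(
  slide=[
    [25, 27, 0],
    [50, 52, 0],
    [57, 59, 15],
    [57, 59, 40],
    [57, 59, 45],
  ],
  turn=[0, 0, 0, 0, 0],
  fingers=[0, 0, 0, 0, 0],
)

```text
clock: 36.67
eef_pos: [439.7, -69.5, 182.4]
tool_rot: [3.134, -0.013, -0.688]
force: [-1.5, -0.0, 0.6]
width: -0.3
```

```bash
python3 -c "
from h import *
go(440.8,-68.5,158);
"
```

```text
slide [-0.1 -1.7 24.4] turn 0 q7 -1.28 pos [439.7 -69.5 182.4] rot [ 3.1341 -0.0135 -0.6881] t 36.675 w -0.3
```

play_rows(
  slide=[
    [0, -1.7, 10],
    [0, -1.7, 20],
    [0, -1.7, 26],
    [0, -1.7, 26],
    [0, -1.7, 26],
  ],
  turn=[0, 0, 0, 0, 0],
  fingers=[0, 0, 0, 0, 0],
)

```text
clock: 37.3
eef_pos: [441.0, -68.7, 156.7]
tool_rot: [3.134, -0.014, -0.688]
force: [-0.1, 0.1, 0.1]
width: 0.1
```

play_rows(
  slide=[
    [0, 0, 4],
    [0, 0, 7],
    [0, 0, 9.5],
    [0, 0, 9.5],
    [0, 0, 9.5],
  ],
  turn=[0, 0, 0, 0, 0],
  fingers=[0, 0, 0, 0, 0],
)

```text
clock: 37.92
eef_pos: [441.4, -68.8, 147.3]
tool_rot: [3.135, -0.014, -0.688]
force: [0.2, 0.5, 4.4]
width: 0.3
```

play_rows(
  slide=[
    [0, 0, 1],
    [0, 0, 1.5],
    [0, 0, 2],
    [0, 0, 2],
  ],
  turn=[0, 0, 0, 0],
  fingers=[0, 0, 0, 0],
)

```text
clock: 38.42
eef_pos: [441.4, -68.8, 145.9]
tool_rot: [3.136, -0.014, -0.688]
force: [-1.6, 2.1, 13.2]
width: 0.2
```

13 N: bottomed out. Lift away and check everything.

play_rows(
  slide=[
    [0, 0, -20],
    [0, 0, -60],
    [0, 0, -110],
    [0, 0, -150],
    [0, 0, -150],
  ],
  turn=[0, 0, 0, 0, 0],
  fingers=[0, 0, 0, 0, 0],
)

```text
clock: 39.05
eef_pos: [441.5, -67.3, 297.8]
tool_rot: [3.138, -0.018, -0.687]
force: [-0.0, 0.0, -0.4]
width: -0.2
```

play_rows(
  slide=[
    [40, 40, 0],
    [80, 80, 0],
    [120, 120, 0],
    [120, 120, 0],
    [120, 120, 0],
  ],
  turn=[0, 0, 0, 0, 0],
  fingers=[0, 0, 0, 0, 0],
)

```text
clock: 39.67
eef_pos: [457.3, -235.6, 298.8]
tool_rot: [3.138, -0.015, -0.689]
force: [0.7, 1.1, -0.2]
width: 0.0
```

```bash
python3 -c "
from h import *
go(440.8,-68.5,158);
snap('top','t6');p,im,d=snap('side','s7',(180,130,360,310),3.3)
im=cv2.imread('pics/t6_raw.png');cv2.imwrite('pics/t6c.png',cv2.resize(im[150:300,230:340],None,fx=4,fy=4,interpolation=2))
"
```

```text
slide [-121.  -118.9  138.7] turn 0 q7 -1.218 pos [ 457.3 -235.6  298.8] rot [ 3.1384 -0.0146 -0.6887] t 39.675 w 0.0
```

View pics/t6.png

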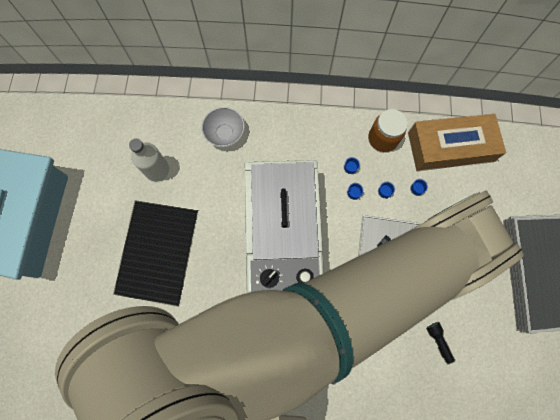

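View pics/t6c.png

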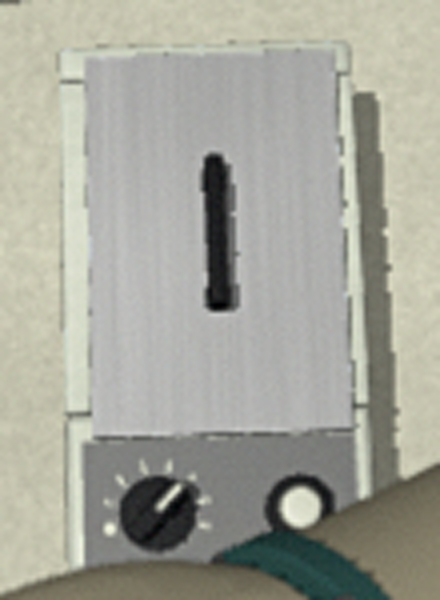

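View pics/s7.png

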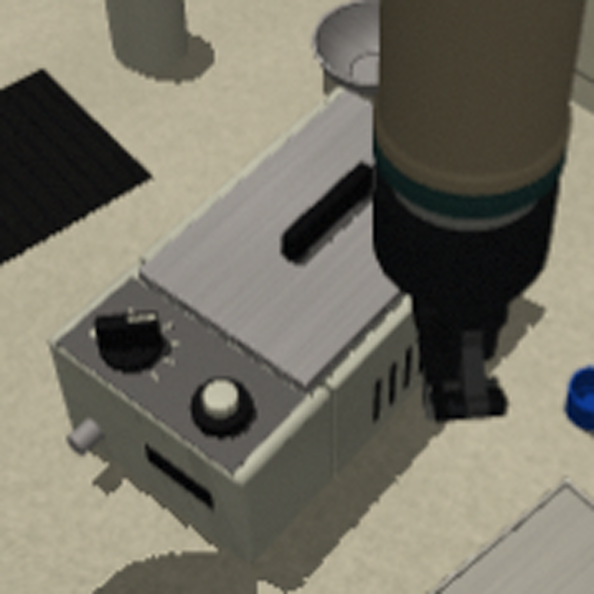

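```bash
cat > lid.py <<'E'
from h import *
import pickle
def fit(tag):
    p=pickle.load(open(f'pics/{tag}.pkl','rb'));d=np.load(f'pics/{tag}.npy');X=cloud(p,d)
    c,s=np.cos(.1067),np.sin(.1067)
    u=(X[...,0]-599.2)*c+(X[...,1]+7.5)*s; v=-(X[...,0]-599.2)*s+(X[...,1]+7.5)*c
    m=(abs(X[...,2]-143)<18)&(abs(u)<105)&(abs(v)<68)&((abs(u)>55)|(abs(v)>17))
    A=np.c_[u[m],v[m],np.ones(m.sum())];b=X[...,2][m]
    r=np.median(b),
    r=np.linalg.lstsq(A,b,rcond=None)[0]
    for _ in range(3):
        k=abs(b-A@r)<4; r=np.linalg.lstsq(A[k],b[k],rcond=None)[0]
    print(tag,m.sum(),k.sum(),np.round(r,5))
for t in ['s5','s6','s7','t1','t4','t5','t6']:
    if t!='t1': fit(t)
a=cv2.imread('pics/t5_raw.png');
E
python3 lid.py; python3 - <<'E'
import cv2,numpy as np
a=cv2.imread('pics/top0.png')[150:300,230:340];b=cv2.imread('pics/t6_raw.png')[150:300,230:340];c=cv2.imread('pics/t5_raw.png')[150:300,230:340]
for z in ['t5','t6']:
    m=cv2.imread(f'pics/{z}_raw.png')
    for nm,(x0,y0,x1,y1) in {'handle':(272,180,300,235),'mat':(190,195,205,215),'fartopR':(306,155,325,175),'farTopL':(240,155,258,175)}.items():
        A=np.float64(cv2.cvtColor(cv2.imread('pics/top0.png')[y0:y1,x0:x1],6));B=np.float64(cv2.cvtColor(m[y0:y1,x0:x1],6))
        print(z,nm,cv2.phaseCorrelate(A,B))
E
```

```text
s5 3246 3238 [-6.7000000e-04 -2.5000000e-04  1.4002513e+02]
s6 3354 3345 [-6.9000000e-04  7.8000000e-04  1.4003405e+02]
s7 2474 2470 [-1.9000000e-04 -1.1100000e-03  1.4005205e+02]
t4 2997 2931 [-1.720000e-03 -4.200000e-04  1.413455e+02]
t5 3232 3155 [3.6000000e-04 9.0000000e-04 1.4137224e+02]
t6 4262 4176 [-4.3000000e-04  1.1200000e-03  1.4134997e+02]
t5 handle ((-0.15274286772254975, -0.2576130000934356), 0.7371987385890378)
t5 mat ((0.4502727986459396, -0.09480613645013491), 1.000364093241495)
t5 fartopR ((-0.39189202310039484, -0.10421681739421196), 0.9745421423096549)
t5 farTopL ((-0.4029931522098096, 0.07671726453518346), 1.0464025254804554)
t6 handle ((0.37729900556776386, 0.7987194352902627), 0.8564326110675783)
t6 mat ((0.36659447004288737, -0.06568370284287184), 0.9792176100515045)
t6 fartopR ((0.20777021592201272, 0.06141303145197341), 1.0874361029357948)
t6 farTopL ((0.5728919502956114, 0.0531580892691732), 0.9446844464364593)
```

View pics/s7_raw.png

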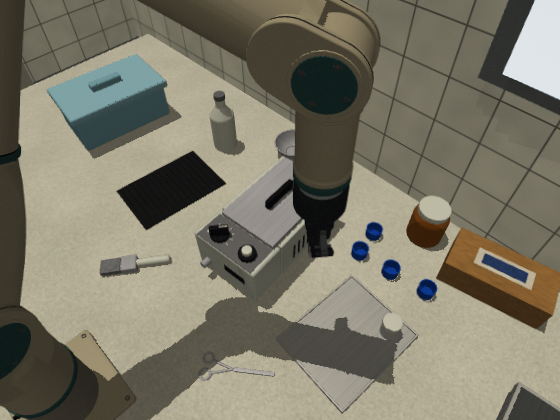

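The jar is upright on the tray at (392,326), the bottle has not moved, the button is out, the dial points to 5 and the lid is seated, with the arm clear. Handing in.

```bash
python3 -c "
from cell import ctrl
s=ctrl.read_state();print(s['clock'],s['force']);print(ctrl.finish_job())"
```

```text
39.775 [ 0.2443321  -0.14660337 -0.44053309]
the job is handed in; nothing more can be done
None
```

The job was carried out and handed in at about 40 s; the system gives no verdict.

**What I did:**
- The lid went onto the mat.
- The one steel cup and one steel box on the tray went into the basket. No other steel pieces were there at the start.
- I put the lid back on the rim.
- I turned the dial from 1 to 5, let go of it, and pressed the start button until it bottomed out, with the force rising to 13 N.

**Last checks:**
- **Lid:** it is level, with a slope of about 0.001 rad, and sits at the seated height. The top image shows it shifted 1–3 mm between the views taken before and after the button press, possibly from the announced knock. Its height and level did not change, so it stayed inside the skirt's clearance and within the 5 mm limit.
- **Dial:** the pointer stands on mark 5.
- **Start button:** it is out again.
- **Jar and bottle:** the jar stands upright on the tray and the detergent bottle has not moved.
- **Arm:** it is clear of everything.

I last saw the pieces in the basket just before the lid went back on.

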